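# Slide a cure tray over the sill into a light-curing unit and start it

### The arm

A 6-joint arm with a two-finger parallel gripper is mounted at the origin on a cart in front of the work surface, level with it; the furniture and walls round the work are solid. World frame = base frame: x ahead of the robot, y to its left, z up, the work surface at z = 0. Lengths are in m, angles in rad, forces in N, time in s.
With the tool pointing down it reaches from about 0.35 to 0.775 m from the base axis. Payload 5.5 kg.
Tool frame: the origin (TCP) lies at the very end of the fingers, on their centre line; the grasp point (between the pads) lies hold_point_z behind it (hold_point_z is the distance from the TCP to the grasp point, in m); x points along the fingers, y is the direction in which the jaws open and shut, and the axes are right-handed (so a half turn about x gives the same grasp; the last joint's range is limited). The gripper opens to 85 mm and grips with 20 to 120 N. Pads are 22 mm wide; open, the fingers measure 114 mm over their backs; the gripper's body (76 mm by 85 mm) begins 54 mm behind the grasp point. The pads swing forward as they close: fully open they stand 13 mm farther back than shut.
Start: joints at [-1.453, 0.313, 0.046, 1.304, 0, 1.431], TCP at [0.147, -0.556, 0.231] pointing down, gripper open.
Joint ranges: [-2.76, 2.76], [-0.86, 1.69], [-1.03, 1.26], [-2.2, 2.34], [-1.47, 1.5], [-3.14, 3.14]. Speed limits (rad/s): [2.57, 2.57, 3.14, 3.14, 3.14, 3.14].

### API

Orientations are given as a unit quaternion [w, x, y, z].
In Python, from workcell import * gives the robot as it stands. The module is installed in compiled form; this text tells all that it offers.
- The arm moves only by the tool step_arm, never from a script. Its argument "targets" is a list of rows, each a list of 3 entries, a list of its own where there are three numbers: the turn, a rotation vector about the tool's x, y, z in degrees, then the shift along the tool's x, y, z in cm, then the finger opening in cm, from 0 to 8.54. A call has exactly 10 rows; each row shifts and turns the commanded pose from where the row before left it, along the tool's axes as they then stand; what a row does not reach is not made up. A row lasts 1/10 s, in which the tool goes at most 50 mm and 8.59 degrees, less where a joint would pass 70% of its speed; a pose out of reach is approached as far as the arm can. A call with a gripper value outside its range is refused whole. The fingers move at their own pace and stop on an object; "force" is the grip in N (left out, the last holds). Time passes only in rows, so rows that do not move let the fingers close, or fill a call up. It gives the time, the measured TCP pose, the force and the opening at its end, in the units of the state.
- get_state(): the state, without advancing time (a new reading comes with each control period).
- read_camera(name): name is "side" or "top"; returns the picture (480x640x3 uint8, red, green, blue); there is no depth.
- camera_model(name): a dict with "fx", "fy", "cx", "cy" (pixels), "xyz" and "rotation" of the camera in the world. Camera axes: x right, y down, z forward; pixel columns grow to the right and rows downward; lengths in m; the calibration is good to about 2 mm. A picture is of the moment at which its call begins. camera_model takes no time and is no camera call.
- hand_in(): hands the job in, once; it reports no verdict.
Trained networks look in the newest picture that a camera, given by its name, has taken for a name from the list of things; names that differ only in an ending like _2 or _b are one class to them, and where a whole thing is asked for, a point or a joint stands for the part that bears it (a point fixed in the world has none). Each returns a list of dicts, best first, with "p" (0 to 1); they miss things now and then, are a little off and sometimes report something else, mostly with a low value. They report only what shows in the picture. A call takes as long as a camera call.
- find_in(camera, label): "extent" ([left, top, width, height] in pixels, round what is visible of it).
- silhouettes(camera, label): "mask" (480x640 bool, what is visible of it) and "extent" ([left, top, width, height] in pixels, round what is visible of it).
The state is a dict: "clock": time; "joint_pos": joint angles; "qvel": joint speeds; "tau": joint torques, N m; "tcp_pos": TCP position; "orientation": TCP orientation; "wrist_force": force on the tool from outside, world axes, zero at the start; "ft_torque": the same for the moment, N m; "finger_gap": finger opening in m.
Only numpy, scipy, OpenCV 4.12 (cv2) and the standard library are available. Lean on these libraries where they do the work, as an engineer would, in place of code of your own. Each camera call takes 0.05 s, during which the arm holds its last target.

### The job

Load the stone cast for curing: take the aluminium cure tray by its black grip, set the tray's nose on the steel sill of the white light-curing unit and slide the tray in along the sill under the hood, with the cast standing undisturbed on it. Push it gently home until it meets the depth stop inside and lies flat on the chamber floor behind the sill, let go, then press the green start button. Do not force the tray, do not knock the cast against the hood, and leave everything else alone.

Things in the scene. Friction and masses are not known exactly. Their poses are not given: they have to be found in the camera images.
- cure_unit: Light-curing unit fixed to the bench: low white box, amber window on its roof, 187 long (x) x 114 wide (y) x 74 mm high. Origin: centre of its underside, on the bench; x points into the chamber (the way the tray slides in), z up. Chamber floor: flat, 6 mm above the bench. Grey cheeks 17 mm high, inner faces at y = +-45 mm, flared in front of the sill out to x = -95 mm. Handle gently: pushes under 20 N are safe
- sill (a point): middle of the top of the steel sill across the unit's mouth (unit x = -81 mm, 11 mm above the bench); axes as the unit's. The sill is 12 mm wide in x with square edges; it stands 11 mm above the bench in front and 5 mm above the chamber floor behind; polished, the tray slides on it easily
- hood_edge (a point): middle of the hood's front edge, on the roof's underside (unit x = -11 mm, 60 mm above the bench); axes as the unit's. The hood runs from here to the back wall: outside 74 mm high, inner walls at y = +-45 mm
- stop_slot (a point): point on the chamber floor at unit x = +51 mm. A depth stop (aluminium bar across the chamber, 20 mm high, clamped so that 100 N does not shift it) is set by hand for each job and NOT measured: its face stands anywhere from 10 mm in front of this point to 10 mm behind it. Find it by feel: the tray's nose meets it squarely
- cure_tray: Loose aluminium cure tray, 112 long (x) x 84 wide (y) x 8 mm thick, square edges, a 3.5 mm rim round nose and sides; 0.2 to 0.4 kg. Origin: centre of its underside; x points to the nose, which enters first; z up. At the tail a black upright grip, 20 (x) x 10 (y) mm, at x = -44 mm, up to 50 mm above the underside. Starts on the bench, nose 22 to 35 mm short of the sill, up to 25 mm off line and 0.18 rad askew
- tray_grip (a point): point in the black grip of the cure tray, on its centre line, 38 mm above the tray's underside (12 mm below the grip's top); axes as the tray's: take the grip across its 10 mm (tray y)
- tray_tail (a point): middle of the lower tail edge of the cure tray, x = -56 mm in the tray's frame, on its underside
- cast: Yellowish stone dental cast, 58 x 65 x 33 mm, 0.12 kg, standing loose on the cure tray at about x = +14 mm of the tray. Origin: centre of its underside, z up
- interlock (a joint): red pin, 8 mm across, in the middle of the depth stop's face: 0 = free, 5 mm out; 0.005 m = pressed flush by the tray's nose, that is, the tray is home. Its spring is weak (0.2 to 0.3 N)
- start (a joint): green start button, 20 mm across, on the roof of the unit near its front: 0 = up, 0.005 m = fully down; springs back; fully down takes 4 N
- start_top (a point): centre of the top face of the green start button; press straight down
- next_cast: bystander: grey-white stone cast, 58 x 65 x 33 mm, loose on the bench to the left of the unit. Origin: centre of its underside
- powder_jar: bystander: white jar with blue lid, 51 mm across, 60 mm high, loose on the bench to the right. Origin: centre of its underside

How it is judged:
On the way, in this order (a step that is already met when the one before it is completed fails the run):
1. the tray lies across the sill, resting on it, square to the unit (x of cure_tray in the frame of cure_unit between -0.125 and -0.03 m and z of cure_tray in the frame of cure_unit between 0.007 and 0.016 m and contact force between cure_tray and cure_unit above 0.4 N and angle between the x axis of cure_tray and the x axis of cure_unit, either way round below 0.1 rad), for 0.2 s.
2. the tray is home: its nose has pushed the interlock pin in and its tail lies on the floor behind the sill (value of joint interlock above 0.0035 m and z of tray_tail in the frame of cure_unit below 0.0085 m and x of tray_tail in the frame of cure_unit above -0.076 m), for 0.3 s.
3. the start button is pressed (value of joint start above 0.0035 m).
At the end, for the whole second after the job is handed in: Tray flat (0.03 rad) and square (0.08 rad) on the chamber floor behind the sill (tail under 2.5 mm above the floor), interlock pin in by over 3.5 mm; cast upright (0.06 rad) on the tray, 0 to 40 mm ahead of its centre, within 15 mm of its centre line; button back up; all at rest (all of step 2 and angle between cure_tray's own z axis and vertical below 0.03 rad and angle between the x axis of cure_tray and the x axis of cure_unit, either way round below 0.08 rad and x of cast in the frame of cure_tray between 0 and 0.04 m and y of cast in the frame of cure_tray between -0.015 and 0.015 m and z of cast in the frame of cure_tray between 0.005 and 0.012 m and angle between cast's own z axis and vertical below 0.06 rad and value of joint start below 0.0015 m and linear speed of each of cure_tray, cast below 0.01 m/s); the robot touches nothing.
It fails at once if the tray is forced or rammed against the unit (over 50 N) (contact force between cure_tray and cure_unit above 50 N).
It fails at once if the cast is knocked against the unit (over 2 N) (contact force between cast and cure_unit above 2 N).
It fails at once if the cast tips over (0.3 rad) (angle between cast's own z axis and vertical above 0.3 rad).
It fails at once if the other cast is disturbed (over 20 mm) (distance of next_cast from where it was at the start of the episode above 0.02 m).
It fails at once if the jar is disturbed (over 20 mm) (distance of powder_jar from where it was at the start of the episode above 0.02 m).
It also fails if it takes over 58 s, if anything falls off the work surface, if the arm or the gripper's body presses on something with over 40 N, if the wrist force passes 120 N, or if a joint passes its speed limit or range.

## Working session

There is one attempt and no reset: what is moved stays moved. The work goes in short steps, Python scripts to look and compute and a tool call to move; the robot and the scene stay as the last step left them, time stands still between calls to the robot, and variables do not carry over. Pictures are saved under pics/ and viewed, and the job is handed in when it is done.

Besides the shell and the picture viewer there is one more tool, called after ">>>" in YAML: its name, and indented under it one key for each argument. step_arm: Moves the arm, as the interface text tells. Its arguments: {"type":"object","properties":{"targets":{"type":"array","items":{"type":"array"}},"force":{"type":"number"}},"required":["targets"]}

```bash
mkdir -p pics
python3 - <<'E'
from workcell import *
import cv2
print(get_state())
for n in("top","side"):
    print(n,camera_model(n))
    im=read_camera(n); cv2.imwrite(f"pics/{n}0.png",im[:,:,::-1])
    for l in("cure_unit","cure_tray","cast","start","tray_grip"):
        print(l,[(d['extent'],round(d['p'],2)) for d in find_in(n,l)][:2])
E
```

```text
{'clock': 0.0, 'joint_pos': array([-1.45259169e+00,  3.14026905e-01,  4.49341205e-02,  1.30360359e+00,
        3.05237000e-05,  1.43120598e+00]), 'qvel': array([-1.42374372e-03,  1.55260136e-03,  4.67874138e-04, -2.53704943e-04,
        2.23856070e-03, -9.85793291e-05]), 'tau': array([-4.55573272e-04, -4.80627573e+01,  2.98532653e+01,  1.94623950e-02,
       -1.59985361e-04,  4.36499477e-06]), 'tcp_pos': array([ 0.14653717, -0.55546261,  0.23037546]), 'orientation': array([ 0.09022045,  0.70125843,  0.09156368, -0.70122249]), 'wrist_force': array([-0.47603034,  0.52867645,  0.08631977]), 'ft_torque': array([-0.04202941,  0.02038535, -0.01507165]), 'finger_gap': 0.08541555668983716}
top {'fx': 467.3230034303202, 'fy': 467.3230034303202, 'cx': 320.69911158777654, 'cy': 241.35903670726265, 'xyz': array([ 0.45781135, -0.23364666,  1.04732102]), 'rotation': array([-0.04421117,  0.71081903, -0.70115611,  0.03408504])}
cure_unit [([278.3, 162.4, 75.4, 99.3], 0.73)]
cure_tray [([282.5, 265.5, 31.9, 30.7], 0.69), ([262.5, 256.4, 57.7, 60.5], 0.57)]
cast [([284.1, 268.0, 27.8, 28.8], 0.55)]
start [([323.0, 210.2, 8.8, 8.9], 0.43), ([262.6, 255.0, 57.6, 62.3], 0.17)]
tray_grip [([263.1, 256.9, 62.4, 60.8], 0.86)]
side {'fx': 619.0626622492675, 'fy': 619.0626622492675, 'cx': 316.62558383660934, 'cy': 241.5839015360138, 'xyz': array([ 0.90132165, -0.79082313,  1.15082373]), 'rotation': array([-0.26110341,  0.92939403,  0.24998784, -0.07455084])}
cure_unit [([301.7, 227.1, 98.2, 84.1], 0.85), ([288.2, 203.7, 29.3, 32.1], 0.68)]
cure_tray [([272.7, 189.6, 51.2, 51.2], 0.81), ([302.6, 218.2, 97.5, 99.2], 0.33)]
cast [([285.1, 202.8, 33.9, 33.9], 0.93), ([338.8, 246.0, 7.8, 13.3], 0.65)]
start [([334.5, 246.0, 15.7, 14.6], 0.47), ([301.7, 223.3, 101.1, 91.9], 0.29)]
tray_grip [([273.4, 184.0, 56.3, 59.6], 0.64), ([300.6, 223.1, 101.4, 89.4], 0.19)]
```

Run:
```python
import cv2
a=cv2.imread("pics/top0.png")[150:330,230:410]; cv2.imwrite("pics/t0c.png",cv2.resize(a,None,fx=3.3,fy=3.3,interpolation=cv2.INTER_CUBIC))
a=cv2.imread("pics/side0.png")[175:325,250:430]; cv2.imwrite("pics/s0c.png",cv2.resize(a,None,fx=4,fy=4,interpolation=cv2.INTER_CUBIC))
```

```text
(no output)
```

View pics/top0.png

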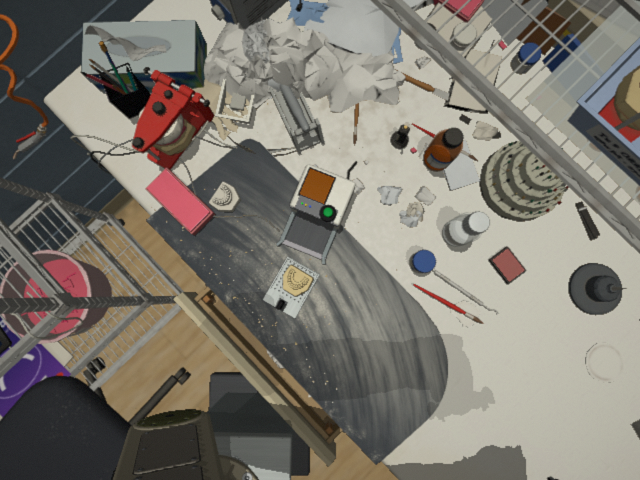

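View pics/side0.png

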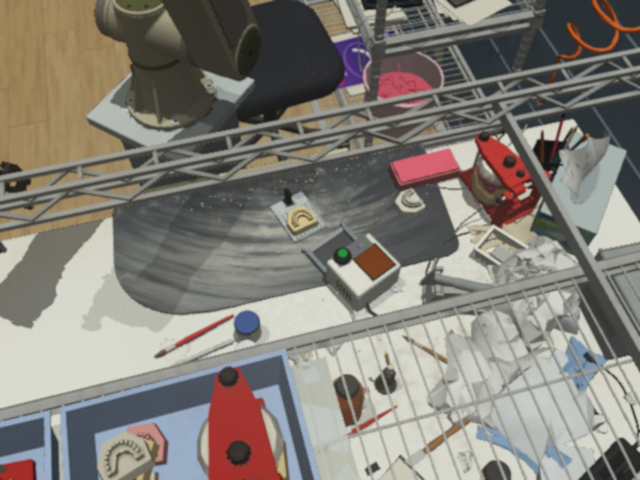

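```bash
ls pics
```

```text
s0c.png
side0.png
t0c.png
top0.png
```

View pics/t0c.png

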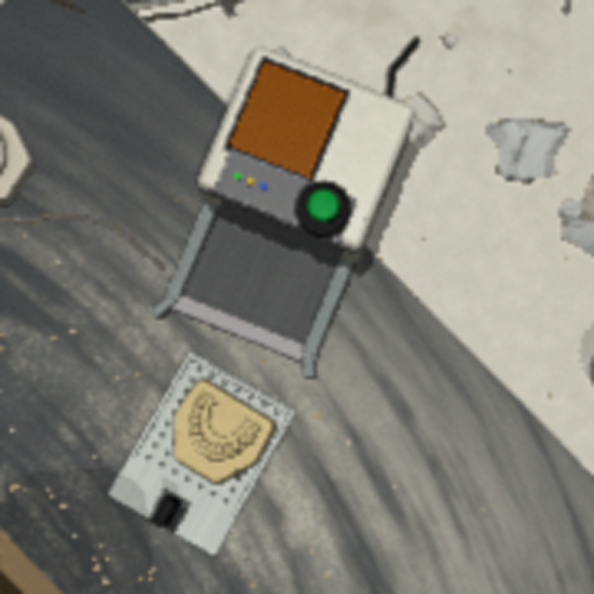

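View pics/s0c.png

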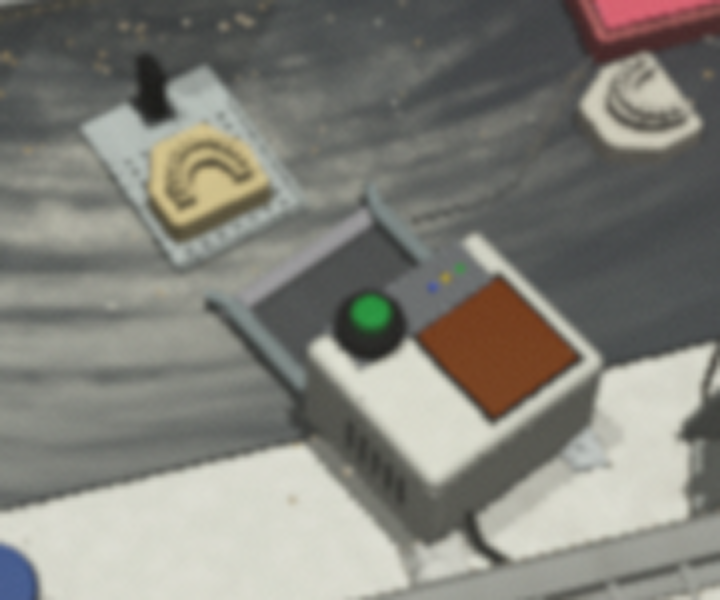

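```bash
cat > h.py <<'E'
import numpy as np, cv2
from workcell import *
from scipy.spatial.transform import Rotation as R
from scipy.optimize import least_squares
def cam(n):
    c=camera_model(n); q=c['rotation']; return c, R.from_quat(q,scalar_first=True).as_matrix()
CM={n:cam(n) for n in("top","side")}
def proj(n,P):
    c,M=CM[n]; p=(np.atleast_2d(P)-c['xyz'])@M
    return np.c_[c['fx']*p[:,0]/p[:,2]+c['cx'],c['fy']*p[:,1]/p[:,2]+c['cy']]
def pose(p,P):
    c,s=np.cos(p[2]),np.sin(p[2]);P=np.atleast_2d(P)
    return np.c_[p[0]+c*P[:,0]-s*P[:,1],p[1]+s*P[:,0]+c*P[:,1],P[:,2]]
def ray_z(n,uv,z):
    c,M=CM[n]; d=M@np.array([(uv[0]-c['cx'])/c['fx'],(uv[1]-c['cy'])/c['fy'],1]); return c['xyz']+d*(z-c['xyz'][2])/d[2]
def T(u,v): return (230+(u-1.15)/3.3,150+(v-1.15)/3.3)
def S(u,v): return (250+(u-1.5)/4,175+(v-1.5)/4)
def fit(obs,p0,names=("top","side")):
    def f(p):
        r=[]
        for n,P,uv in obs:
            if n in names: r.append((proj(n,pose(p,P))[0]-uv))
        return np.array(r).ravel()
    s=least_squares(f,p0,loss='soft_l1'); return s.x,f(s.x).reshape(-1,2)
E
cat > f.py <<'E'
from h import *
m=1e-3
U=[("top",[-11*m,57*m,74*m],T(200,190)),("top",[-11*m,-57*m,74*m],T(355,250)),("top",[93.5*m,57*m,74*m],T(258,48)),("top",[93.5*m,-57*m,74*m],T(415,110)),
("top",[-95*m,50*m,17*m],T(160,310)),("top",[-95*m,-50*m,17*m],T(310,374)),("top",[-87*m,0,11*m],T(236,332)),
("side",[-11*m,57*m,74*m],S(475,238)),("side",[-11*m,-57*m,74*m],S(312,345)),("side",[93.5*m,57*m,74*m],S(602,360)),("side",[93.5*m,-57*m,74*m],S(435,488)),
("side",[-95*m,50*m,17*m],S(372,188)),("side",[-95*m,-50*m,17*m],S(213,300))]
h=8
Tr=[("top",[56*m,42*m,h*m],T(190,355)),("top",[56*m,-42*m,h*m],T(295,408)),("top",[-56*m,42*m,h*m],T(110,492)),("top",[-56*m,-42*m,h*m],T(215,555)),("top",[-44*m,0,50*m],T(170,508)),
("side",[56*m,42*m,h*m],S(300,203)),("side",[56*m,-42*m,h*m],S(181,268)),("side",[-56*m,42*m,h*m],S(207,67)),("side",[-56*m,-42*m,h*m],S(82,128)),("side",[-44*m,0,50*m],S(148,58))]
np.set_printoptions(precision=4,suppress=True)
for o in (U,Tr):
    for nm in(("top",),("side",),("top","side")):
        p,r=fit(o,[0.5,-0.25,-0.3],nm); print(nm,p); 
    print(r)
    if o is U: u=p
    else: t=p
c,s=np.cos(u[2]),np.sin(u[2]); d=t[:2]-u[:2]
print("tray in unit",c*d[0]+s*d[1],-s*d[0]+c*d[1],t[2]-u[2])
# button
f=lambda P:np.r_[proj("top",P)[0]-T(323,205),proj("side",P)[0]-S(371,312)]
s_=least_squares(f,[.5,-.3,.08]);print("btn",s_.x,f(s_.x)); b=s_.x[:2]-u[:2]; print("btn in unit",c*b[0]+s*b[1],-s*b[0]+c*b[1])
E
python3 f.py
```

```text
('top',) [ 0.6301 -0.2067 -0.3805]
('side',) [ 0.6305 -0.2069 -0.3788]
('top', 'side') [ 0.6304 -0.2068 -0.3797]
[[-1.7065 -1.6422]
 [ 1.1797  0.5671]
 [-0.1843 -3.1397]
 [ 1.7072 -2.0255]
 [ 0.6303  2.4592]
 [-3.2157  0.32  ]
 [-0.0982  1.3109]
 [ 0.1041 -2.9646]
 [-2.5106  0.0672]
 [ 2.5213  1.3135]
 [ 0.3606  1.2273]
 [-3.1647 -0.2106]
 [ 0.3151 -4.0099]]
('top',) [ 0.4725 -0.1543 -0.4915]
('side',) [ 0.4701 -0.1523 -0.4963]
('top', 'side') [ 0.4716 -0.1535 -0.4923]
[[-0.2856 -1.8213]
 [ 0.7837  0.387 ]
 [-0.9557  0.8548]
 [ 0.3036  0.4488]
 [-1.8943  0.9774]
 [ 2.9019  0.4005]
 [-0.2556  1.3485]
 [ 0.0667 -0.607 ]
 [-0.822   0.1522]
 [ 0.6391  2.2468]]
tray in unit -0.16719156759273457 -0.009366884801205268 -0.11261367075842182
btn [ 0.6252 -0.2325  0.095 ] [ 0.0461  0.0579  0.0693 -0.0151]
btn in unit 0.004726525584154212 -0.025822663778822086
```

```bash
cat >> h.py <<'E'
def overlay(img,n,u,t,box,k,out,zt=0):
    x0,y0,w,h=box; a=cv2.resize(img[y0:y0+h,x0:x0+w],None,fx=k,fy=k,interpolation=cv2.INTER_CUBIC)
    def pl(p,P,col,close=True):
        q=(proj(n,pose(p,np.array(P)*1e-3))-[x0,y0]+.5)*k-.5
        cv2.polylines(a,[np.round(q*16).astype(np.int32)],close,col,1,cv2.LINE_AA,4)
    R_=lambda xa,xb,y,z:[[xa,y,z],[xb,y,z],[xb,-y,z],[xa,-y,z]]
    if u is not None:
        pl(u,R_(-11,93.5,57,74),(255,0,255)); pl(u,R_(-87,-75,45,11),(0,0,255)); pl(u,R_(-75,-11,45,6),(0,255,255)); pl(u,R_(-95,-11,45,17),(0,255,0))
    if t is not None:
        pl(t,R_(-56,56,42,8+zt),(255,0,255)); pl(t,R_(-54,-34,5,50+zt),(0,255,0))
    cv2.imwrite(out,a)
E
python3 - <<'E'
from h import *
u=[ 0.6304,-0.2068,-0.3797];t=[ 0.4716,-0.1535,-0.4923]
overlay(cv2.imread("pics/top0.png"),"top",u,t,(255,160,110,160),4.0 if 0 else 3.7,"pics/o1.png")
overlay(cv2.imread("pics/side0.png"),"side",u,t,(265,180,140,140),4.2,"pics/o2.png")
E
```

```text
(no output)
```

View pics/o1.png

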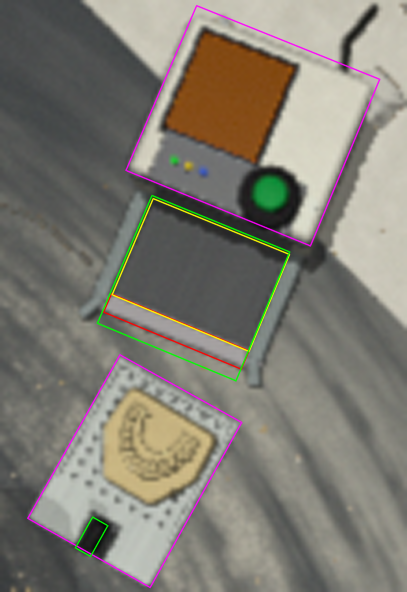

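View pics/o2.png

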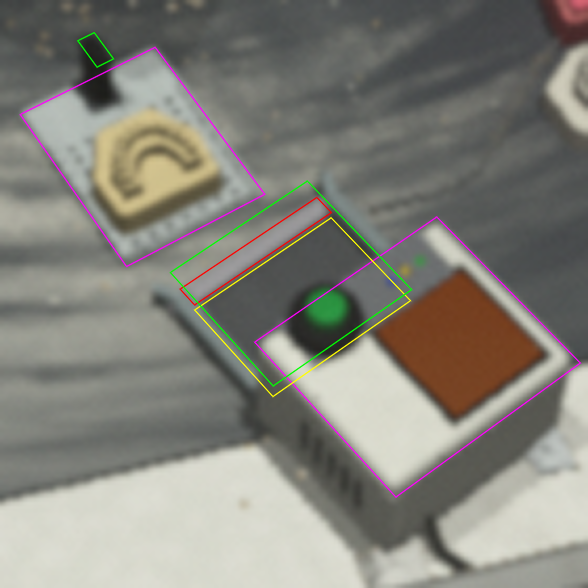

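Run:
```python
from h import *
u=[ 0.6304,-0.2068,-0.3797]
out=[]
for n,z in(("top",.017),("side",.017),("top",.011),("side",.011)):
    img=cv2.imread(f"pics/{n}0.png")
    # grid: rows x from -5 down to -115mm ; cols y +65..-65, 3px/mm
    X,Y=np.meshgrid(np.arange(-5,-110,-.35),np.arange(65,-65,-.35),indexing='ij')
    q=proj(n,pose(u,np.c_[X.ravel(),Y.ravel(),np.full(X.size,z*1e3)]*1e-3)).astype(np.float32).reshape(*X.shape,2)
    a=cv2.remap(img,q[...,0],q[...,1],cv2.INTER_CUBIC)
    for y in(45,-45): cv2.line(a,(int((65-y)/.35),0),(int((65-y)/.35),299),(0,255,0),1)
    for x in(-11,-75,-87,-95): cv2.line(a,(0,int((-5-x)/.35)),(20,int((-5-x)/.35)),(0,0,255),1)
    out.append(a)
cv2.imwrite("pics/r.png",np.vstack([np.hstack(out[:2]),np.hstack(out[2:])]))
```

```text
(no output)
```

View pics/r.png

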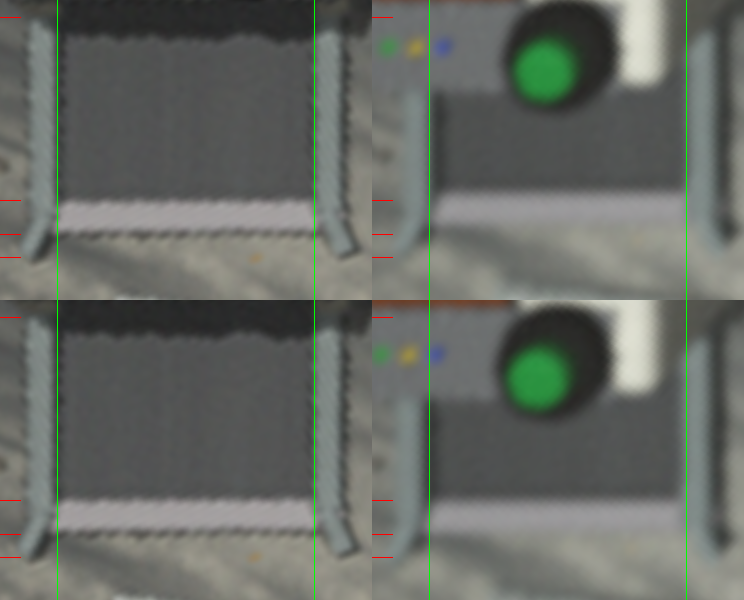

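Run:
```python
import workcell
print([a for a in dir(workcell) if a[0]!='_'])
for a in dir(workcell):
    v=getattr(workcell,a)
    if a[0]!='_' and not callable(v): print(a,v if not hasattr(v,'__dict__') else '')
from h import *
s=get_state(); M=R.from_quat(s['orientation'],scalar_first=True).as_matrix(); print(M.round(3)); print(s['clock'])
```

```text
['MotionError', 'camera_model', 'find_in', 'get_state', 'hand_in', 'hold_point_z', 'read_camera', 'silhouettes']
hold_point_z 0.0187
[[-0.     0.255 -0.967]
 [-0.    -0.967 -0.255]
 [-1.     0.     0.   ]]
0.6
```

```bash
cat >> h.py <<'E'
U=np.array([ 0.6304,-0.2068,-0.3797])
np.set_printoptions(precision=3,suppress=True)
def Rt(yaw,tilt):
    f=np.array([np.cos(yaw),np.sin(yaw),0]); y=np.array([-np.sin(yaw),np.cos(yaw),0])
    x=f*np.sin(tilt)-np.array([0,0,1])*np.cos(tilt); return np.c_[x,-y,np.cross(x,-y)]
def tcp_for(p,yaw,tilt): # grasp point -> TCP
    return np.array(p)+Rt(yaw,tilt)[:,0]*hold_point_z
def st():
    s=get_state(); return s,R.from_quat(s['orientation'],scalar_first=True).as_matrix()
def plan(pg,yaw,tilt):
    "total turn (deg, tool), then shift (cm) in the NEW tool axes"
    s,M=st(); N=Rt(yaw,tilt); tgt=tcp_for(pg,yaw,tilt)
    print("t",s['clock'],"turn",np.degrees(R.from_matrix(M.T@N).as_rotvec()),"shift_new",N.T@(tgt-s['tcp_pos'])*100,"shift_old",M.T@(tgt-s['tcp_pos'])*100,"F",s['wrist_force'],s['ft_torque'],"gap",s['finger_gap'])
def where():
    s,M=st(); g=s['tcp_pos']-M[:,0]*hold_point_z
    c,sn=np.cos(U[2]),np.sin(U[2]); d=g[:2]-U[:2]
    F=s['wrist_force']
    print("t %.2f"%s['clock'],"grasp in unit mm",np.array([c*d[0]+sn*d[1],-sn*d[0]+c*d[1],g[2]])*1e3,"yaw rel unit",np.arctan2(-M[0,2],1)*0+np.arctan2(M[0,1],-M[1,1])*1-U[2],"tilt deg",np.degrees(np.arcsin(np.clip(np.linalg.norm(M[:2,0]),0,1))),
      "F unit",np.array([c*F[0]+sn*F[1],-sn*F[0]+c*F[1],F[2]]),"tq",s['ft_torque'],"gap",s['finger_gap'])
E
python3 - <<'E'
from h import *
t=[ 0.4716,-0.1535,-0.4923]
g=pose(t,[-.044,0,.038])[0]; print(g)
plan(g+[0,0,.09],t[2],np.radians(15)); where()
E
```

```text
[ 0.433 -0.133  0.038]
t 0.6 turn [42.728 14.288  5.619] shift_new [ 13.202 -50.835  -2.363] shift_old [ 12.135 -33.308 -38.825] F [-0.71  -0.695  0.23 ] [-0.051  0.026 -0.003] gap 0.08514035077807099
t 0.60 grasp in unit mm [-319.913 -503.678  250.037] yaw rel unit 0.6375028904621034 tilt deg 0.006386102181661463 F unit [-0.402 -0.908  0.23 ] tq [-0.051  0.026 -0.003] gap 0.08514035077807099
```

>>> step_arm:
  targets:
    - [[4.27,1.43,0.56],[0,-2,-2],8.5]
    - [[4.27,1.43,0.56],[0,-2,-2],8.5]
    - [[4.27,1.43,0.56],[0,-2,-2],8.5]
    - [[4.27,1.43,0.56],[0,-2,-2],8.5]
    - [[4.27,1.43,0.56],[0,-2,-2],8.5]
    - [[4.27,1.43,0.56],[0,-2,-2],8.5]
    - [[4.27,1.43,0.56],[0,-2,-2],8.5]
    - [[4.27,1.43,0.56],[0,-2,-2],8.5]
    - [[4.27,1.43,0.56],[0,-2,-2],8.5]
    - [[4.27,1.43,0.56],[0,-2,-2],8.5]

```text
clock: 1.6
tcp_pos: [0.3558, -0.375, 0.2519]
orientation: [-0.149, 0.77, -0.194, -0.59]
wrist_force: [0.8, -0.2, 0.5]
finger_gap: 0.0848
```

Run:
```python
from h import *
t=[ 0.4716,-0.1535,-0.4923]
g=pose(t,[-.044,0,.038])[0]; print(g)
plan(g+[0,0,.09],t[2],np.radians(15)); where()
```

```text
[ 0.433 -0.133  0.038]
t 1.6 turn [-0.163 -0.077  0.003] shift_new [ 12.629 -24.997   7.715] shift_old [ 12.62  -24.974   7.803] F [ 0.777 -0.228  0.47 ] [0.152 0.25  0.04 ] gap 0.0847867017607183
t 1.60 grasp in unit mm [-197.503 -257.493  269.945] yaw rel unit -0.11532551874796504 tilt deg 15.076860611848103 F unit [0.806 0.076 0.47 ] tq [0.152 0.25  0.04 ] gap 0.0847867017607183
```

>>> step_arm:
  targets:
    - [[0,0,0],[1,-3,0.8],8.5]
    - [[0,0,0],[1,-3,0.8],8.5]
    - [[0,0,0],[1,-3,0.8],8.5]
    - [[0,0,0],[1,-3,0.8],8.5]
    - [[0,0,0],[1,-3,0.8],8.5]
    - [[0,0,0],[1,-3,0.8],8.5]
    - [[0,0,0],[1,-3,0.8],8.5]
    - [[0,0,0],[1,-3,0.8],8.5]
    - [[0,0,0],[2.5,-1,1],8.5]
    - [[0,0,0],[2.1,0,0.4],8.5]

```text
clock: 2.6
tcp_pos: [0.4335, -0.1371, 0.109]
orientation: [-0.147, 0.771, -0.189, -0.591]
wrist_force: [-1.8, -0.8, -0.4]
finger_gap: 0.0848
```

Run:
```python
from h import *
t=[ 0.4716,-0.1535,-0.4923]
g=pose(t,[-.044,0,.038])[0]
plan(g+[0,0,.09],t[2],np.radians(15)); plan(g,t[2],np.radians(15))
for n in("top","side"):
    im=read_camera(n)[:,:,::-1].copy(); overlay(im,n,None,t,(215,150,160,160),3.7,f"pics/{n}1.png")
```

```text
t 2.6 turn [ 0.451 -0.009  0.266] shift_new [-0.036 -0.354 -0.235] shift_old [-0.034 -0.352 -0.237] F [-1.782 -0.758 -0.431] [0.093 0.211 0.017] gap 0.08484078891912085
t 2.6 turn [ 0.451 -0.009  0.266] shift_new [ 8.658 -0.354  2.095] shift_old [ 8.659 -0.33   2.093] F [-1.782 -0.758 -0.431] [0.093 0.211 0.017] gap 0.08484078891912085
```

View pics/side1.png

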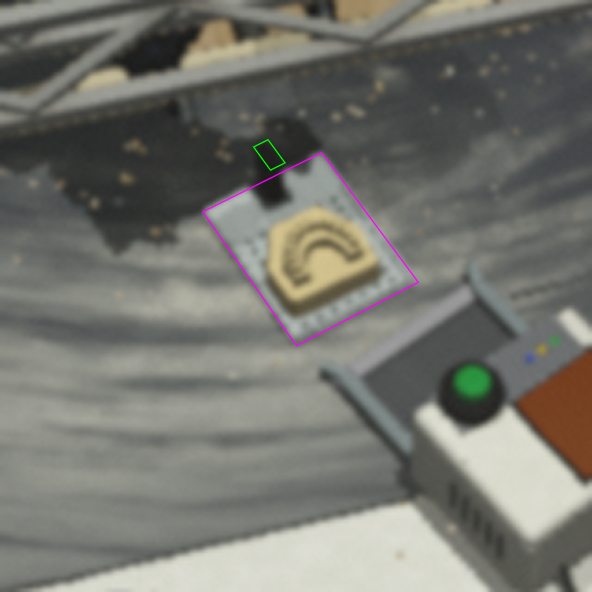

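Run:
```python
from h import *
for n in("top","side"):
    cv2.imwrite(f"pics/{n}1f.png",read_camera(n)[:,:,::-1]); print(proj(n,get_state()['tcp_pos']))
```

```text
[[278.926 305.451]]
[[284.664 176.714]]
```

View pics/side1f.png

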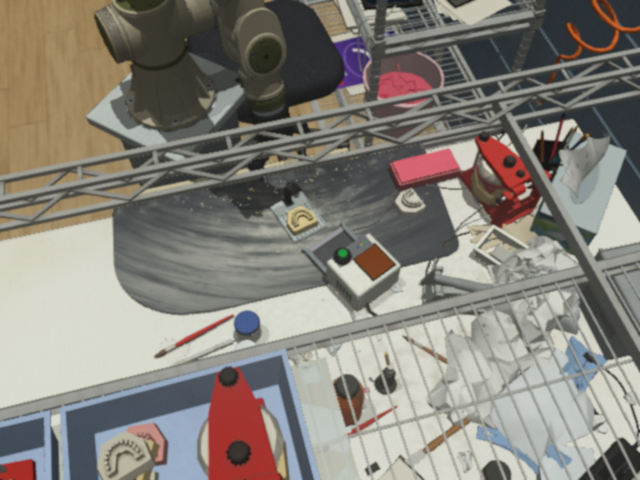

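View pics/top1.png

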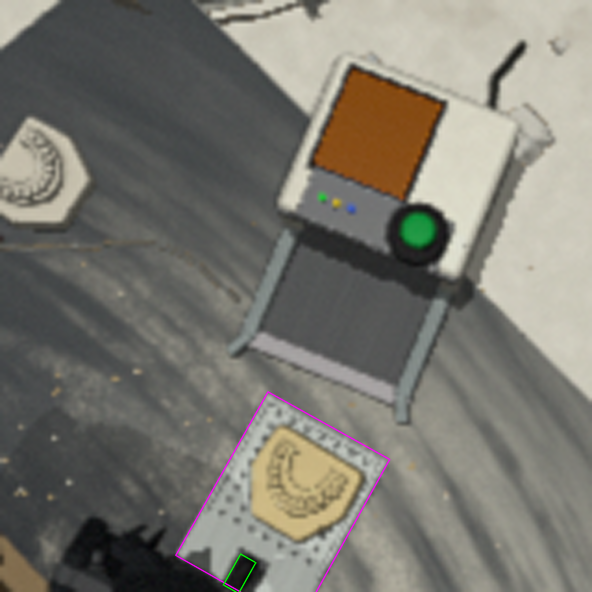

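Run:
```python
import cv2
a=cv2.imread("pics/top1f.png")[230:380,200:350]; cv2.imwrite("pics/t1c.png",cv2.resize(a,None,fx=4,fy=4,interpolation=cv2.INTER_CUBIC))
```

```text
(no output)
```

View pics/t1c.png

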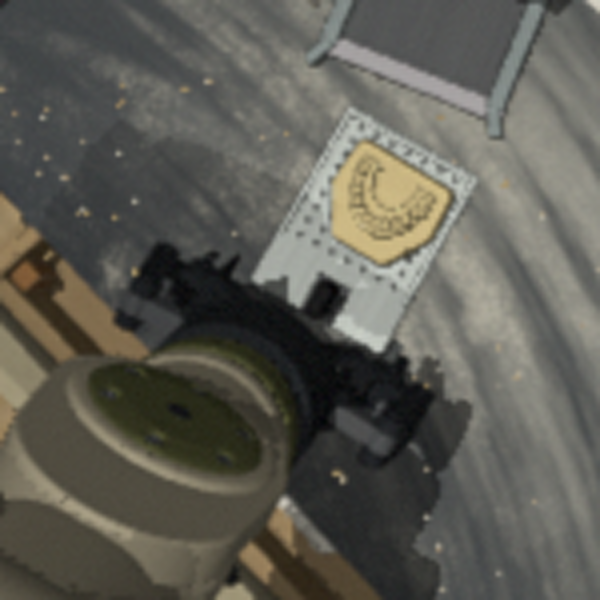

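>>> step_arm:
  targets:
    - [[0.45,0,0.27],[0,-0.35,-0.2],8.5]
    - [[0,0,0],[1,0,0.26],8.5]
    - [[0,0,0],[1,0,0.26],8.5]
    - [[0,0,0],[1,0,0.26],8.5]
    - [[0,0,0],[1,0,0.26],8.5]
    - [[0,0,0],[1,0,0.26],8.5]
    - [[0,0,0],[1,0,0.26],8.5]
    - [[0,0,0],[1,0,0.26],8.5]
    - [[0,0,0],[1,0,0.26],8.5]
    - [[0,0,0],[0,0,0],8.5]

```text
clock: 3.8
tcp_pos: [0.4355, -0.1416, 0.0277]
orientation: [-0.149, 0.77, -0.192, -0.59]
wrist_force: [0.5, -0.4, 0.1]
finger_gap: 0.0853
```

Run:
```python
from h import *
t=[ 0.4716,-0.1535,-0.4923]
g=pose(t,[-.044,0,.038])[0]
plan(g,t[2],np.radians(15))
```

```text
t 3.8 turn [ 0.069 -0.005  0.142] shift_new [ 0.704 -0.659  0.368] shift_old [ 0.705 -0.658  0.367] F [ 0.543 -0.352  0.093] [0.163 0.22  0.011] gap 0.08527026064399988
```

>>> step_arm:
  targets:
    - [[0,0,0],[0,-0.35,0],8.5]
    - [[0,0,0],[0,-0.31,0],8.5]
    - [[0,0,0],[0.35,0,0.18],8.5]
    - [[0,0,0],[0.35,0,0.18],8.5]
    - [[0,0,0],[0,0,0],8.5]
    - [[0,0,0],[0,0,0],8.5]
    - [[0,0,0],[0,0,0],8.5]
    - [[0,0,0],[0,0,0],8.5]
    - [[0,0,0],[0,0,0],8.5]
    - [[0,0,0],[0,0,0],8.5]

```text
clock: 4.8
tcp_pos: [0.4352, -0.138, 0.02]
orientation: [-0.148, 0.771, -0.189, -0.591]
wrist_force: [0.1, 0.3, 0.3]
finger_gap: 0.0851
```

Run:
```python
from h import *
t=[ 0.4716,-0.1535,-0.4923]
g=pose(t,[-.044,0,.038])[0]
plan(g,t[2],np.radians(15))
cv2.imwrite("pics/a.png",cv2.resize(read_camera("top")[230:380,200:350,::-1],None,fx=4,fy=4,interpolation=cv2.INTER_CUBIC))
```

```text
t 4.8 turn [ 0.368 -0.013  0.338] shift_new [ 0.01  -0.352 -0.025] shift_old [ 0.012 -0.352 -0.028] F [0.101 0.317 0.265] [0.141 0.195 0.038] gap 0.08511531472197156
```

View pics/a.png

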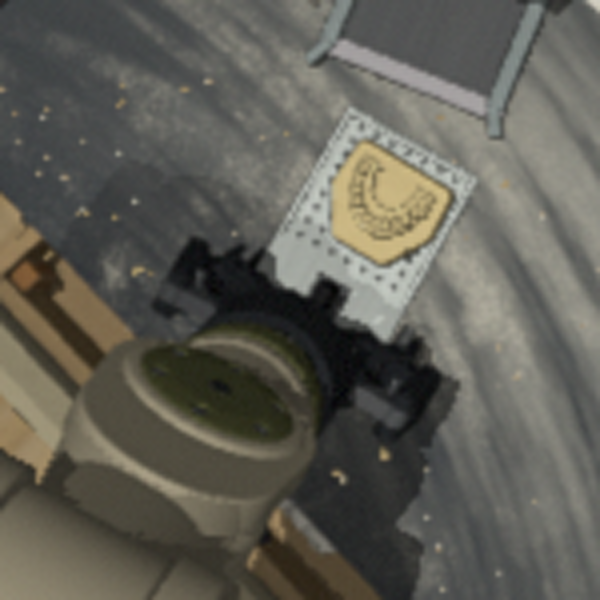

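>>> step_arm:
  targets:
    - [[0.35,0,0.3],[0,-0.35,0],8.5]
    - [[0,0,0],[0,0,0],8.5]
    - [[0,0,0],[0,0,0],8.5]
    - [[0,0,0],[0,0,0],5]
    - [[0,0,0],[0,0,0],4]
    - [[0,0,0],[0,0,0],3]
    - [[0,0,0],[0,0,0],3]
    - [[0,0,0],[0,0,0],3]
    - [[0,0,0],[0,0,0],3]
    - [[0,0,0],[0,0,0],3]
  force: 20

```text
clock: 5.85
tcp_pos: [0.4346, -0.1388, 0.0199]
orientation: [-0.148, 0.77, -0.19, -0.591]
wrist_force: [-0.2, 0.1, -0.0]
finger_gap: 0.0299
```

Run:
```python
from h import *
t=[ 0.4716,-0.1535,-0.4923]
g=pose(t,[-.044,0,.038])[0]
plan(g,t[2],np.radians(15))
cv2.imwrite("pics/b.png",cv2.resize(read_camera("top")[230:380,200:350,::-1],None,fx=4,fy=4,interpolation=cv2.INTER_CUBIC))
cv2.imwrite("pics/b2.png",cv2.resize(read_camera("side")[140:270,230:380,::-1],None,fx=4,fy=4,interpolation=cv2.INTER_CUBIC))
```

```text
t 5.85 turn [ 0.296 -0.003  0.241] shift_new [ 0.006 -0.45  -0.036] shift_old [ 0.008 -0.45  -0.038] F [-0.166  0.1   -0.038] [ 0.137  0.231 -0.01 ] gap 0.029938043606571003
```

View pics/b2.png

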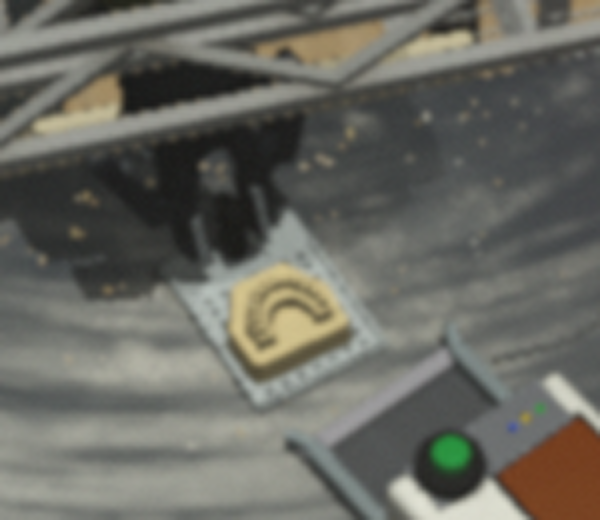

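View pics/b.png

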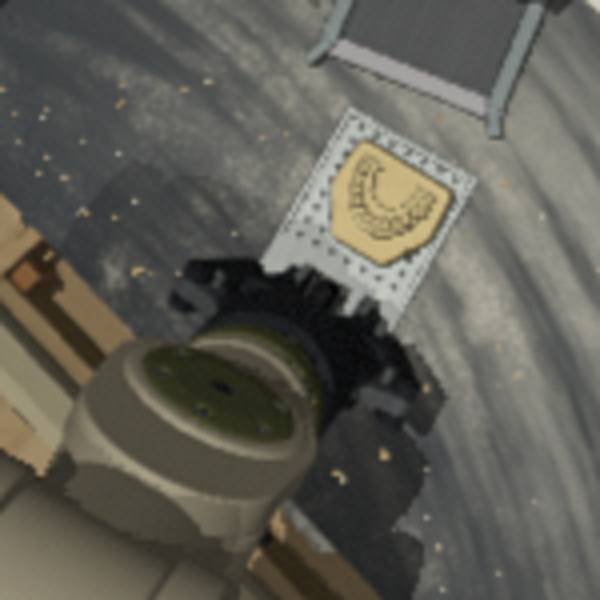

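Run:
```python
from h import *
s=get_state(); print(s['joint_pos'],s['tau'],s['qvel'])
```

```text
[-0.487  0.105 -0.854  0.35   0.003  3.141] [  0.002 -29.183  23.014  -2.539   0.01    0.   ] [0.001 0.    0.    0.    0.001 0.001]
```

View pics/top1f.png

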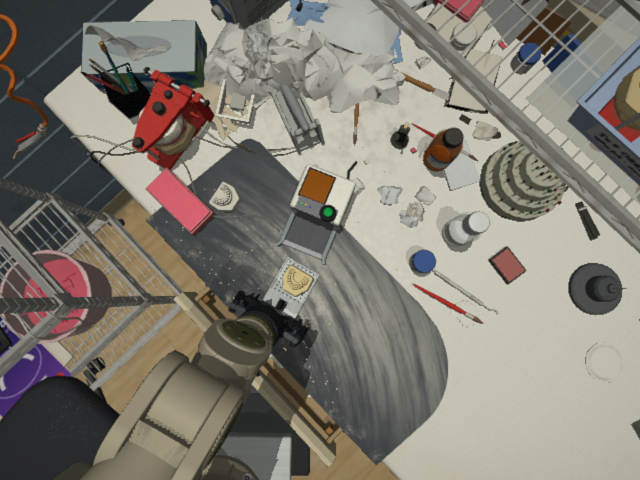

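>>> step_arm:
  targets:
    - [[0,0,0],[-2,0,-0.53],8.5]
    - [[0,0,0],[-2,0,-0.53],8.5]
    - [[0,0,0],[-2,0,-0.53],8.5]
    - [[0,0,0],[-2,0,-0.53],8.5]
    - [[-8,0,0],[0,0,0],8.5]
    - [[-8,0,0],[0,0,0],8.5]
    - [[-8,0,0],[0,0,0],8.5]
    - [[-8,0,0],[0,0,0],8.5]
    - [[-8,0,0],[0,0,0],8.5]
    - [[-8,0,0],[0,0,0],8.5]

```text
clock: 6.95
tcp_pos: [0.4342, -0.1388, 0.1026]
orientation: [0.181, 0.763, 0.068, -0.617]
wrist_force: [-0.2, -0.0, 0.0]
finger_gap: 0.0847
```

>>> step_arm:
  targets:
    - [[-8,0,0],[0,0,0],8.5]
    - [[-8,0,0],[0,0,0],8.5]
    - [[-8,0,0],[0,0,0],8.5]
    - [[-8,0,0],[0,0,0],8.5]
    - [[-8,0,0],[0,0,0],8.5]
    - [[-8,0,0],[0,0,0],8.5]
    - [[-8,0,0],[0,0,0],8.5]
    - [[-8,0,0],[0,0,0],8.5]
    - [[-8,0,0],[0,0,0],8.5]
    - [[-8,0,0],[0,0,0],8.5]

```text
clock: 7.95
tcp_pos: [0.4342, -0.1388, 0.1026]
orientation: [0.629, 0.468, 0.449, -0.428]
wrist_force: [-0.0, 0.3, 0.2]
finger_gap: 0.085
```

```bash
sed -i 's/return np.c_\[x,-y,np.cross(x,-y)\]/return np.c_[x,y,np.cross(x,y)]/; s/np.arctan2(M\[0,1\],-M\[1,1\])\*1/np.arctan2(-M[0,1],M[1,1])/' h.py
python3 - <<'E'
from h import *
t=[ 0.4716,-0.1535,-0.4923]
g=pose(t,[-.044,0,.038])[0]
plan(g,t[2],np.radians(15));plan(g+[0,0,.08],t[2],np.radians(15)); where(); print(get_state()['joint_pos'])
E
```

```text
t 7.95 turn [-51.368  -0.115  -0.226] shift_new [ 8.003  0.469 -2.07 ] shift_old [ 8.005 -1.345 -1.632] F [-0.016  0.325  0.214] [0.091 0.208 0.012] gap 0.08498790328330047
t 7.95 turn [-51.368  -0.115  -0.226] shift_new [0.275 0.469 0.   ] shift_old [ 0.277  0.292 -0.365] F [-0.016  0.325  0.214] [0.091 0.208 0.012] gap 0.08498790328330047
t 7.95 grasp in unit mm [-212.209   -9.072  120.66 ] yaw rel unit -0.9917472567060306 tilt deg 14.995929708397268 F unit [-0.135  0.296  0.214] tq [0.091 0.208 0.012] gap 0.08498790328330047
[-0.488 -0.025 -0.731  0.603  0.003  0.901]
```

Finish the rotation and the y correction.

>>> step_arm:
  targets:
    - [[-8,0,0],[0,0,0],8.5]
    - [[-8,0,0],[0,0,0],8.5]
    - [[-8,0,0],[0,0,0],8.5]
    - [[-8,0,0],[0,0,0],8.5]
    - [[-8,0,0],[0,0,0],8.5]
    - [[-8,0,0],[0,0,0],8.5]
    - [[-3.4,-0.1,-0.2],[0,0,0],8.5]
    - [[0,0,0],[0,0.47,0],8.5]
    - [[0,0,0],[1.5,0,-0.4],8.5]
    - [[0,0,0],[1.5,0,-0.4],8.5]

```text
clock: 8.95
tcp_pos: [0.4375, -0.1347, 0.0719]
orientation: [0.77, 0.151, 0.588, -0.195]
wrist_force: [-0.5, -0.2, 0.3]
finger_gap: 0.0855
```

Run:
```python
from h import *
t=[ 0.4716,-0.1535,-0.4923]
g=pose(t,[-.044,0,.038])[0]
plan(g,t[2],np.radians(15));where(); print(get_state()['joint_pos'])
```

```text
t 8.95 turn [-0.389  0.2   -0.058] shift_new [ 5.013 -0.046 -1.364] shift_old [ 5.008 -0.06  -1.382] F [-0.451 -0.164  0.291] [ 0.114  0.204 -0.024] gap 0.08549046805746609
t 8.95 grasp in unit mm [-210.776   -3.991   89.934] yaw rel unit -0.11889265487546957 tilt deg 15.200073167734603 F unit [-0.358 -0.319  0.291] tq [ 0.114  0.204 -0.024] gap 0.08549046805746609
[-0.471  0.019 -0.779  0.507 -0.004  0.027]
```

>>> step_arm:
  targets:
    - [[0,0,0],[1,0,-0.27],8.5]
    - [[0,0,0],[1,0,-0.27],8.5]
    - [[0,0,0],[1,0,-0.27],8.5]
    - [[0,0,0],[1,0,-0.27],8.5]
    - [[0,0,0],[0.9,0,-0.25],8.5]
    - [[0,0,0],[0,0,0],6]
    - [[0,0,0],[0,0,0],5]
    - [[0,0,0],[0,0,0],4]
    - [[0,0,0],[0,0,0],3]
    - [[0,0,0],[0,0,0],2.5]
  force: 20

```text
clock: 9.95
tcp_pos: [0.437, -0.1347, 0.0213]
orientation: [0.77, 0.15, 0.589, -0.195]
wrist_force: [0.6, 0.2, -0.2]
finger_gap: 0.0249
```

Run:
```python
from h import *
t=[ 0.4716,-0.1535,-0.4923]
g=pose(t,[-.044,0,.038])[0]
plan(g,t[2],np.radians(15));where()
cv2.imwrite("pics/c.png",cv2.resize(read_camera("side")[140:270,230:380,::-1],None,fx=4,fy=4,interpolation=cv2.INTER_CUBIC))
```

```text
t 9.95 turn [-0.309  0.145 -0.042] shift_new [ 0.137 -0.017 -0.016] shift_old [ 0.137 -0.017 -0.016] F [ 0.639  0.191 -0.158] [0.096 0.191 0.005] gap 0.024938399842000244
t 9.95 grasp in unit mm [-211.197   -4.225   39.353] yaw rel unit -0.11761383068702697 tilt deg 15.14475193771184 F unit [ 0.523  0.414 -0.158] tq [0.096 0.191 0.005] gap 0.024938399842000244
```

View pics/c.png

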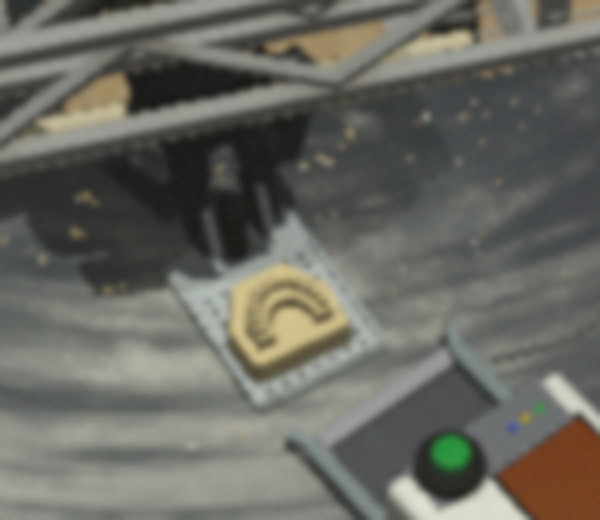

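>>> step_arm:
  targets:
    - [[0,0,0],[0.1,0,0],2]
    - [[0,0,0],[0,0,0],1.6]
    - [[0,0,0],[0,0,0],1.3]
    - [[0,0,0],[0,0,0],1.0]
    - [[0,0,0],[0,0,0],0.6]
    - [[0,0,0],[0,0,0],0.6]
    - [[0,0,0],[0,0,0],0.6]
    - [[0,0,0],[0,0,0],0.6]
    - [[0,0,0],[0,0,0],0.6]
    - [[0,0,0],[0,0,0],0.6]
  force: 80

```text
clock: 11.0
tcp_pos: [0.4368, -0.1348, 0.02]
orientation: [0.77, 0.15, 0.589, -0.195]
wrist_force: [-2.9, -0.3, 5.0]
finger_gap: 0.0085
```

Run:
```python
from h import *
where()
t=[ 0.4716,-0.1535,-0.4923]
im=read_camera("side")[:,:,::-1].copy(); overlay(im,"side",U,t,(240,170,150,140),4,"pics/d.png")
im=read_camera("top")[:,:,::-1].copy(); overlay(im,"top",U,t,(240,200,140,130),4,"pics/d2.png")
```

```text
t 11.00 grasp in unit mm [-211.352   -4.33    38.085] yaw rel unit -0.11762236262728676 tilt deg 15.09987263469916 F unit [-2.557 -1.324  5.01 ] tq [-0.025  0.489 -0.068] gap 0.008528569327980658
```

View pics/d.png

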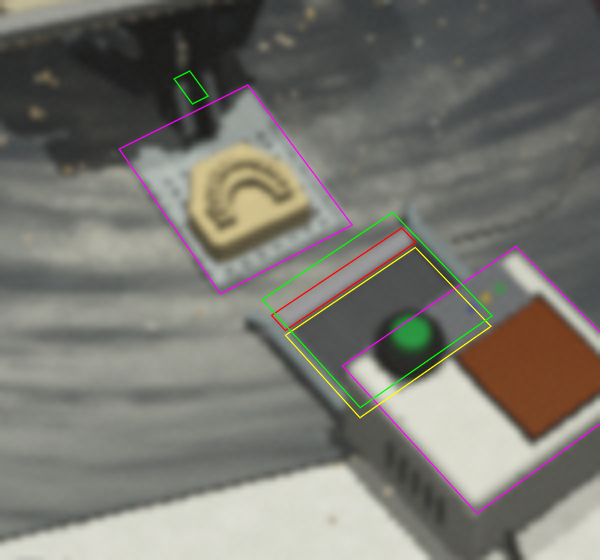

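View pics/d2.png

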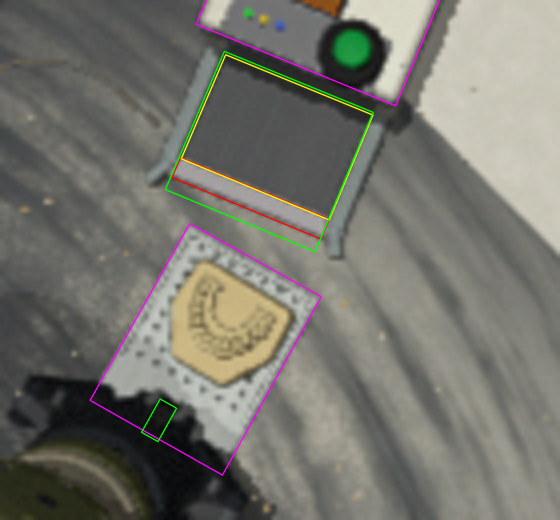

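>>> step_arm:
  targets:
    - [[0,0,0],[-0.1,0,0.026],0.6]
    - [[0,0,0],[-0.2,0,0.052],0.6]
    - [[0,0,0],[-0.2,0,0.052],0.6]
    - [[0,0,0],[-0.2,0,0.052],0.6]
    - [[0,0,0],[-0.2,0,0.052],0.6]
    - [[0,0,0],[-0.2,0,0.052],0.6]
    - [[0,0,0],[-0.2,0,0.052],0.6]
    - [[0,0,0],[-0.2,0,0.052],0.6]
    - [[0,0,0],[-0.2,0,0.052],0.6]
    - [[0,0,0],[-0.1,0,0.026],0.6]

```text
clock: 12.1
tcp_pos: [0.4369, -0.1347, 0.0388]
orientation: [0.77, 0.15, 0.589, -0.195]
wrist_force: [-0.5, -0.7, -4.0]
finger_gap: 0.0088
```

Run:
```python
from h import *
where()
t=[ 0.4716,-0.1535,-0.4923]
im=read_camera("side")[:,:,::-1].copy(); overlay(im,"side",U,t,(240,170,150,140),4,"pics/e.png",17.5)
```

```text
t 12.10 grasp in unit mm [-211.313   -4.26    56.826] yaw rel unit -0.11747222893475318 tilt deg 15.116645757542553 F unit [-0.194 -0.811 -4.033] tq [ 0.313  0.634 -0.002] gap 0.008813427098012737
```

View pics/e.png

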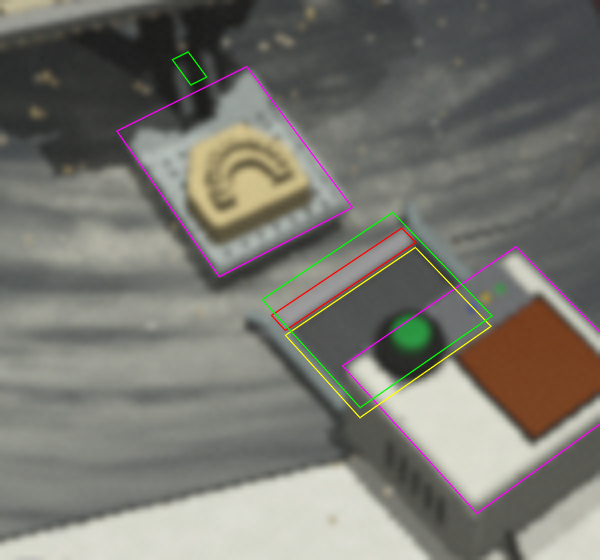

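>>> step_arm:
  targets:
    - [[-0.65,0,0.17],[0,0.04,0],0.6]
    - [[-0.65,0,0.17],[0,0.04,0],0.6]
    - [[-0.65,0,0.17],[0,0.04,0],0.6]
    - [[-0.65,0,0.17],[0,0.04,0],0.6]
    - [[-0.65,0,0.17],[0,0.04,0],0.6]
    - [[-0.65,0,0.17],[0,0.04,0],0.6]
    - [[-0.65,0,0.17],[0,0.04,0],0.6]
    - [[-0.65,0,0.17],[0,0.04,0],0.6]
    - [[-0.65,0,0.17],[0,0.04,0],0.6]
    - [[-0.65,0,0.17],[0,0.04,0],0.6]

```text
clock: 13.15
tcp_pos: [0.4384, -0.131, 0.0385]
orientation: [0.78, 0.115, 0.597, -0.149]
wrist_force: [-0.3, 0.5, -3.9]
finger_gap: 0.009
```

```bash
cat >> h.py <<'E'
def go(x,y,z,yaw=0.,tilt=15):
    "target of grasp pt in unit frame mm"
    p=pose(U,np.array([x,y,z])*1e-3)[0]; plan(p,U[2]+yaw,np.radians(tilt))
E
python3 - <<'E'
from h import *
where(); go(-211,0,57); go(-180,0,57)
im=read_camera("side")[:,:,::-1].copy(); t=list(pose(U,[-.167,0,0])[0][:2])+[U[2]]
overlay(im,"side",U,t,(240,170,150,140),4,"pics/g.png",18.7)
im=read_camera("top")[:,:,::-1].copy();overlay(im,"top",U,t,(240,200,140,130),4,"pics/g2.png",18.7)
E
```

```text
t 13.15 grasp in unit mm [-211.263   -0.779   56.512] yaw rel unit 0.0007268168786598861 tilt deg 15.100785677613173 F unit [-0.46   0.323 -3.886] tq [0.253 0.63  0.029] gap 0.008978500088329146
t 13.15 turn [ 0.024  0.101 -0.071] shift_new [-0.04   0.076  0.035] shift_old [-0.04   0.076  0.035] F [-0.307  0.471 -3.886] [0.253 0.63  0.029] gap 0.008978500088329146
t 13.15 turn [ 0.024  0.101 -0.071] shift_new [0.762 0.076 3.029] shift_old [0.767 0.073 3.028] F [-0.307  0.471 -3.886] [0.253 0.63  0.029] gap 0.008978500088329146
```

View pics/g.png

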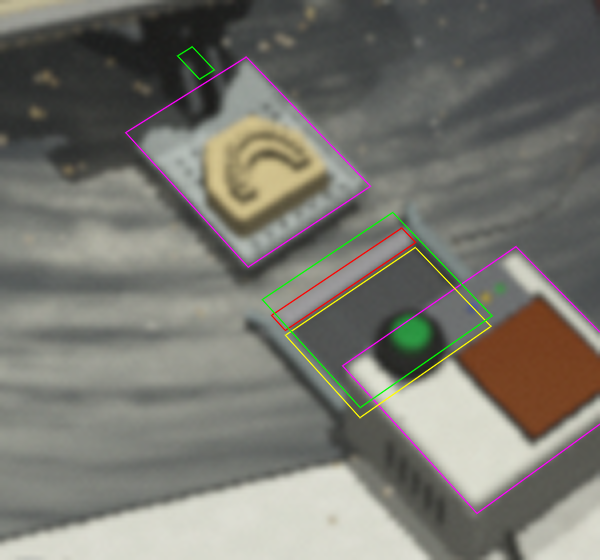

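View pics/g2.png

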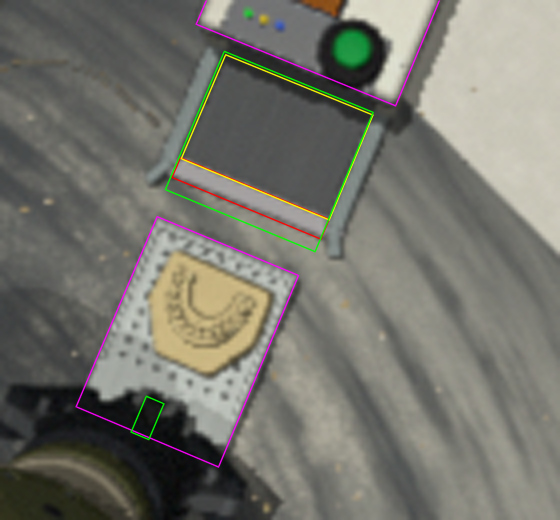

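>>> step_arm:
  targets:
    - [[0,0,0],[0.06,0.02,0.24],0.6]
    - [[0,0,0],[0.13,0.02,0.48],0.6]
    - [[0,0,0],[0.16,0.02,0.58],0.6]
    - [[0,0,0],[0.16,0.02,0.58],0.6]
    - [[0,0,0],[0.16,0,0.58],0.6]
    - [[0,0,0],[0.16,0,0.58],0.6]
    - [[0,0,0],[0.16,0,0.58],0.6]
    - [[0,0,0],[0.16,0,0.58],0.6]
    - [[0,0,0],[0.13,0,0.48],0.6]
    - [[0,0,0],[0.06,0,0.24],0.6]

```text
clock: 14.25
tcp_pos: [0.4868, -0.1495, 0.0385]
orientation: [0.78, 0.115, 0.597, -0.15]
wrist_force: [0.6, 0.2, -4.7]
finger_gap: 0.0089
```

Run:
```python
from h import *
where(); go(-159,0,50)
im=read_camera("top")[:,:,::-1].copy(); t=list(pose(U,[-.115,0,0])[0][:2])+[U[2]]
overlay(im,"top",U,t,(240,180,140,130),4,"pics/i2.png",18.7)
```

```text
t 14.25 grasp in unit mm [-159.523   -0.073   56.513] yaw rel unit -0.00028409435152182416 tilt deg 15.127983024388527 F unit [ 0.447  0.377 -4.685] tq [0.234 0.577 0.019] gap 0.008872639532022438
t 14.25 turn [-0.032  0.128 -0.055] shift_new [ 0.643  0.005 -0.122] shift_old [ 0.642  0.005 -0.124] F [ 0.555  0.185 -4.685] [0.234 0.577 0.019] gap 0.008872639532022438
```

View pics/i2.png

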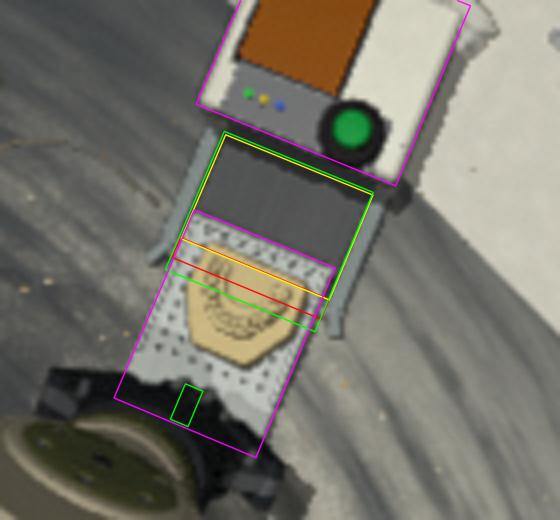

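>>> step_arm:
  targets:
    - [[0,0,0],[0.14,0,-0.04],0.6]
    - [[0,0,0],[0.19,0,-0.05],0.6]
    - [[0,0,0],[0.14,0,-0.04],0.6]
    - [[0,0,0],[0.1,0,-0.026],0.6]
    - [[0,0,0],[0.05,0,-0.013],0.6]
    - [[0,0,0],[0.05,0,-0.013],0.6]
    - [[0,0,0],[0.04,0,-0.01],0.6]
    - [[0,0,0],[0.03,0,-0.008],0.6]
    - [[0,0,0],[0,0,0],0.6]
    - [[0,0,0],[0,0,0],0.6]

```text
clock: 15.3
tcp_pos: [0.4865, -0.1494, 0.031]
orientation: [0.78, 0.115, 0.597, -0.15]
wrist_force: [-0.4, 0.2, -3.3]
finger_gap: 0.0089
```

Run:
```python
from h import *
where()
```

```text
t 15.30 grasp in unit mm [-159.848   -0.051   49.06 ] yaw rel unit -0.000216240332939599 tilt deg 15.152185043448492 F unit [-0.466 -0.018 -3.314] tq [ 0.091  0.383 -0.002] gap 0.008872539039405715
```

>>> step_arm:
  targets:
    - [[0,0,0],[0.03,0,-0.008],0.6]
    - [[0,0,0],[0.02,0,-0.005],0.6]
    - [[0,0,0],[0,0,0],0.6]
    - [[0,0,0],[0,0,0],0.6]
    - [[0,0,0],[0,0,0],0.6]
    - [[0,0,0],[0.03,0,0.1],0.6]
    - [[0,0,0],[0.05,0,0.19],0.6]
    - [[0,0,0],[0.05,0,0.19],0.6]
    - [[0,0,0],[0.05,0,0.19],0.6]
    - [[0,0,0],[0.03,0,0.1],0.6]

```text
clock: 16.3
tcp_pos: [0.4941, -0.1525, 0.0305]
orientation: [0.78, 0.115, 0.597, -0.15]
wrist_force: [-3.2, 1.7, 6.4]
finger_gap: 0.0089
```

Run:
```python
from h import *
where()
```

```text
t 16.30 grasp in unit mm [-151.622   -0.057   48.54 ] yaw rel unit -0.00023581404477879264 tilt deg 15.151659143777433 F unit [-3.641  0.374  6.367] tq [ 0.013  0.113 -0.036] gap 0.008901941238639785
```

>>> step_arm:
  targets:
    - [[0,0,0],[-0.03,0,0.008],0.6]
    - [[0,0,0],[0.05,0,0.19],0.6]
    - [[0,0,0],[0.1,0,0.39],0.6]
    - [[0,0,0],[0.13,0,0.48],0.6]
    - [[0,0,0],[0.13,0,0.48],0.6]
    - [[0,0,0],[0.13,0,0.48],0.6]
    - [[0,0,0],[0.13,0,0.48],0.6]
    - [[0,0,0],[0.13,0,0.48],0.6]
    - [[0,0,0],[0.1,0,0.39],0.6]
    - [[0,0,0],[0.05,0,0.19],0.6]

```text
clock: 17.3
tcp_pos: [0.5282, -0.1661, 0.0309]
orientation: [0.78, 0.115, 0.597, -0.15]
wrist_force: [-2.9, 1.6, 8.6]
finger_gap: 0.0091
```

Run:
```python
from h import *
where()
im=read_camera("side")[:,:,::-1].copy(); 
overlay(im,"side",None,None,(260,170,150,140),4,"pics/j.png",11)
```

```text
t 17.30 grasp in unit mm [-114.859   -0.07    48.984] yaw rel unit -0.00025054421543935224 tilt deg 15.130982374989356 F unit [-3.262  0.37   8.626] tq [0.096 0.483 0.029] gap 0.009135123599236811
```

View pics/j.png

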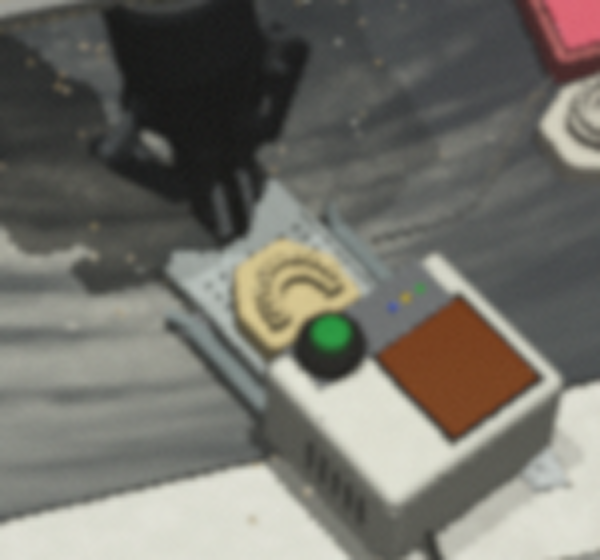

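>>> step_arm:
  targets:
    - [[0,0,0],[-0.03,0,0.008],0.6]
    - [[0,0,0],[0.03,0,0.19],0.6]
    - [[0,0,0],[0.1,0,0.39],0.6]
    - [[0,0,0],[0.13,0,0.48],0.6]
    - [[0,0,0],[0.13,0,0.48],0.6]
    - [[0,0,0],[0.13,0,0.48],0.6]
    - [[0,0,0],[0.13,0,0.48],0.6]
    - [[0,0,0],[0.13,0,0.48],0.6]
    - [[0,0,0],[0.1,0,0.39],0.6]
    - [[0,0,0],[0.05,0,0.19],0.6]

```text
clock: 18.35
tcp_pos: [0.5616, -0.1794, 0.031]
orientation: [0.779, 0.115, 0.597, -0.15]
wrist_force: [-2.6, 2.3, 6.7]
finger_gap: 0.0086
```

Run:
```python
from h import *
where()
```

```text
t 18.35 grasp in unit mm [-78.871  -0.042  49.084] yaw rel unit -0.00033451057369476844 tilt deg 15.044826800421497 F unit [-3.315  1.204  6.746] tq [ 0.248  0.766 -0.055] gap 0.00863071170622756
```

>>> step_arm:
  targets:
    - [[0,0,0],[0.03,0,0.19],0.6]
    - [[0,0,0],[0.05,0,0.19],0.6]
    - [[0,0,0],[0.05,0,0.19],0.6]
    - [[0,0,0],[0.05,0,0.19],0.6]
    - [[0,0,0],[0.05,0,0.19],0.6]
    - [[0,0,0],[0.03,0,0.1],0.6]
    - [[0,0,0],[0.03,0,0.1],0.6]
    - [[0,0,0],[0.03,0,0.1],0.6]
    - [[0,0,0],[0.03,0,0.1],0.6]
    - [[0,0,0],[0.01,0,0.05],0.6]

```text
clock: 19.35
tcp_pos: [0.5751, -0.1848, 0.031]
orientation: [0.78, 0.115, 0.597, -0.15]
wrist_force: [-0.6, -0.4, -2.7]
finger_gap: 0.0085
```

Run:
```python
from h import *
where()
im=read_camera("side")[:,:,::-1].copy(); 
overlay(im,"side",U,None,(260,170,150,140),4,"pics/k.png",11)
im=read_camera("top")[:,:,::-1].copy(); 
overlay(im,"top",U,None,(250,150,140,130),4,"pics/k2.png",11)
```

```text
t 19.35 grasp in unit mm [-64.347  -0.024  49.043] yaw rel unit -0.0002750720960652542 tilt deg 15.069630229754758 F unit [-0.39  -0.546 -2.728] tq [0.212 0.655 0.007] gap 0.00853176851878404
```

View pics/k.png

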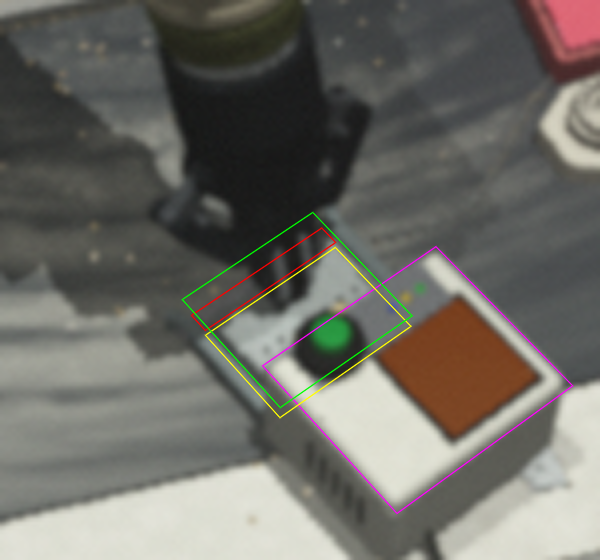

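View pics/k2.png

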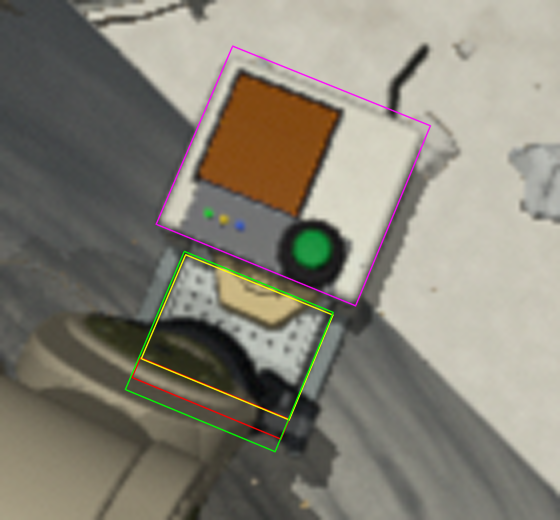

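>>> step_arm:
  targets:
    - [[0,0,0],[0.013,0,0.05],0.6]
    - [[0,0,0],[0.013,0,0.05],0.6]
    - [[0,0,0],[0.013,0,0.05],0.6]
    - [[0,0,0],[0.013,0,0.05],0.6]
    - [[0,0,0],[0.013,0,0.05],0.6]
    - [[0,0,0],[0.013,0,0.05],0.6]
    - [[0,0,0],[0.013,0,0.05],0.6]
    - [[0,0,0],[0.013,0,0.05],0.6]
    - [[0,0,0],[0,0,0],0.6]
    - [[0,0,0],[0,0,0],0.6]

```text
clock: 20.45
tcp_pos: [0.5792, -0.1863, 0.0314]
orientation: [0.78, 0.115, 0.597, -0.15]
wrist_force: [0.5, 0.6, -4.2]
finger_gap: 0.0085
```

Run:
```python
from h import *
where()
```

```text
t 20.45 grasp in unit mm [-60.046  -0.019  49.439] yaw rel unit -0.00022504643831205984 tilt deg 15.101631649419131 F unit [ 0.226  0.769 -4.215] tq [0.241 0.623 0.045] gap 0.008490118186476886
```

>>> step_arm:
  targets:
    - [[0,0,0],[0.013,0,0.05],0.6]
    - [[0,0,0],[0.013,0,0.05],0.6]
    - [[0,0,0],[0.013,0,0.05],0.6]
    - [[0,0,0],[0.013,0,0.05],0.6]
    - [[0,0,0],[0.09,0,-0.025],0.6]
    - [[0,0,0],[0.1,0,-0.026],0.6]
    - [[0,0,0],[0.1,0,-0.026],0.6]
    - [[0,0,0],[0.09,0,-0.025],0.6]
    - [[0,0,0],[0.05,0,-0.013],0.6]
    - [[0,0,0],[0,0,0],0.6]

```text
clock: 21.45
tcp_pos: [0.581, -0.1871, 0.0268]
orientation: [0.78, 0.115, 0.597, -0.15]
wrist_force: [-0.2, 0.1, -4.1]
finger_gap: 0.0085
```

Run:
```python
from h import *
where()
```

```text
t 21.45 grasp in unit mm [-58.082  -0.052  44.873] yaw rel unit -0.00025332417925755246 tilt deg 15.09021793703842 F unit [-0.237 -0.025 -4.076] tq [0.212 0.542 0.   ] gap 0.008484381045306503
```

>>> step_arm:
  targets:
    - [[0,0,0],[0.04,0,-0.01],0.6]
    - [[0,0,0],[0.013,0,0.05],0.6]
    - [[0,0,0],[0.013,0,0.05],0.6]
    - [[0,0,0],[0.013,0,0.05],0.6]
    - [[0,0,0],[0.013,0,0.05],0.6]
    - [[0,0,0],[0.013,0,0.05],0.6]
    - [[0,0,0],[0.013,0,0.05],0.6]
    - [[0,0,0],[0.013,0,0.05],0.6]
    - [[0,0,0],[0.013,0,0.05],0.6]
    - [[0,0,0],[0,0,0],0.6]

```text
clock: 22.45
tcp_pos: [0.585, -0.1887, 0.0266]
orientation: [0.78, 0.115, 0.597, -0.15]
wrist_force: [-0.5, 0.1, -3.2]
finger_gap: 0.0084
```

Run:
```python
from h import *
where()
```

```text
t 22.45 grasp in unit mm [-53.729  -0.05   44.658] yaw rel unit -0.0002590849003696327 tilt deg 15.109795872833752 F unit [-0.485 -0.086 -3.25 ] tq [ 0.29   0.599 -0.008] gap 0.008432931158952627
```

>>> step_arm:
  targets:
    - [[0,0,0],[0.013,0,0.05],0.6]
    - [[0,0,0],[0.013,0,0.05],0.6]
    - [[0,0,0],[0.013,0,0.05],0.6]
    - [[0,0,0],[0.013,0,0.05],0.6]
    - [[0,0,0],[0.013,0,0.05],0.6]
    - [[0,0,0],[0.013,0,0.05],0.6]
    - [[0,0,0],[0.013,0,0.05],0.6]
    - [[0,0,0],[0.013,0,0.05],0.6]
    - [[0,0,0],[0,0,0],0.6]
    - [[0,0,0],[0,0,0],0.6]

```text
clock: 23.45
tcp_pos: [0.5888, -0.1902, 0.0266]
orientation: [0.78, 0.115, 0.597, -0.15]
wrist_force: [0.4, -0.6, -4.4]
finger_gap: 0.0089
```

Run:
```python
from h import *
where()
```

```text
t 23.45 grasp in unit mm [-49.713   0.007  44.687] yaw rel unit -0.0001891025561854831 tilt deg 15.101726587373165 F unit [ 0.613 -0.424 -4.382] tq [0.288 0.658 0.043] gap 0.008925065146256413
```

>>> step_arm:
  targets:
    - [[0,0,0],[0.013,0,0.05],0.6]
    - [[0,0,0],[0.013,0,0.05],0.6]
    - [[0,0,0],[0.013,0,0.05],0.6]
    - [[0,0,0],[0.013,0,0.05],0.6]
    - [[0,0,0],[0.013,0,0.05],0.6]
    - [[0,0,0],[0.013,0,0.05],0.6]
    - [[0,0,0],[0.013,0,0.05],0.6]
    - [[0,0,0],[0,0,0],0.6]
    - [[0,0,0],[0,0,0],0.6]
    - [[0,0,0],[0,0,0],0.6]

```text
clock: 24.45
tcp_pos: [0.5915, -0.1913, 0.0264]
orientation: [0.779, 0.115, 0.597, -0.15]
wrist_force: [-3.6, 1.9, -2.8]
finger_gap: 0.009
```

Run:
```python
from h import *
where()
```

```text
t 24.45 grasp in unit mm [-46.771  -0.058  44.458] yaw rel unit -0.00027042523653703077 tilt deg 15.035048540673376 F unit [-4.046  0.447 -2.775] tq [0.401 1.328 0.008] gap 0.009035580808060748
```

>>> step_arm:
  targets:
    - [[0,0,0],[0.005,0,0.02],0.6]
    - [[0,0,0],[0.005,0,0.02],0.6]
    - [[0,0,0],[0.005,0,0.02],0.6]
    - [[0,0,0],[0,0,0],0.6]
    - [[0,0,0],[0.02,0,-0.005],0.6]
    - [[0,0,0],[0.02,0,-0.005],0.6]
    - [[0,0,0],[0.02,0,-0.005],0.6]
    - [[0,0,0],[0,0,0],0.6]
    - [[0,0,0],[0,0,0],0.6]
    - [[0,0,0],[0,0,0],0.6]

```text
clock: 25.45
tcp_pos: [0.5914, -0.1914, 0.026]
orientation: [0.779, 0.115, 0.598, -0.15]
wrist_force: [-9.2, 2.3, 3.2]
finger_gap: 0.0085
```

Run:
```python
from h import *
where()
im=read_camera("top")[:,:,::-1].copy(); t=list(pose(U,[-.0027,0,0])[0][:2])+[U[2]]
overlay(im,"top",U,t,(250,150,140,130),4,"pics/l2.png",6)
```

```text
t 25.45 grasp in unit mm [-46.812  -0.142  44.112] yaw rel unit -0.00040336269470364616 tilt deg 14.986613140345405 F unit [-9.414 -1.231  3.242] tq [0.456 1.677 0.014] gap 0.008526557444742336
```

View pics/l2.png

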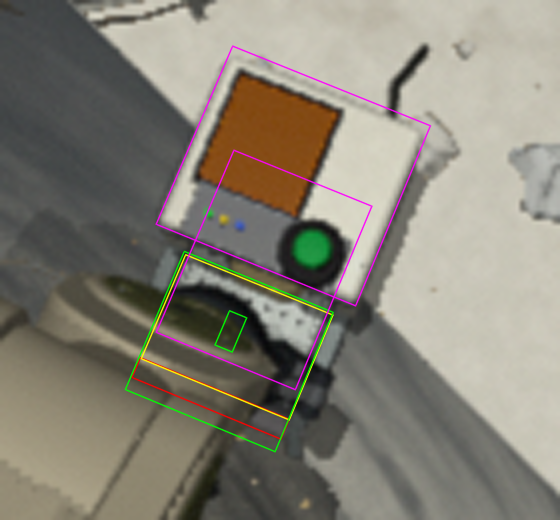

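>>> step_arm:
  targets:
    - [[0,0,0],[-0.02,0,0.005],0.9]
    - [[0,0,0],[0,0,0],1.2]
    - [[0,0,0],[0,0,0],1.6]
    - [[0,0,0],[0,0,0],2.2]
    - [[0,0,0],[0,0,0],3]
    - [[0,0,0],[0,0,0],3.5]
    - [[0,0,0],[0,0,0],3.5]
    - [[0,0,0],[0,0,0],3.5]
    - [[0,0,0],[-0.3,0,0.08],3.5]
    - [[0,0,0],[-0.5,0,0.13],3.5]
  force: 20

```text
clock: 26.5
tcp_pos: [0.5923, -0.1916, 0.0344]
orientation: [0.779, 0.115, 0.597, -0.15]
wrist_force: [0.6, 0.1, 0.3]
finger_gap: 0.0349
```

Run:
```python
from h import *
where()
```

```text
t 26.50 grasp in unit mm [-45.845  -0.025  52.485] yaw rel unit -0.00026782962806576327 tilt deg 15.056500756398215 F unit [0.493 0.312 0.285] tq [ 0.086  0.166 -0.01 ] gap 0.03493323806844556
```

>>> step_arm:
  targets:
    - [[0,0,0],[-1,0,0.27],3.5]
    - [[0,0,0],[-1.5,0,0.4],3.5]
    - [[0,0,0],[-2,0,0.54],3.5]
    - [[0,0,0],[-2,0,0.54],3.5]
    - [[0,0,0],[-2,0,0.54],3.5]
    - [[0,0,0],[-2,0,0.54],3.5]
    - [[0,0,0],[-3,0,-3],1]
    - [[0,0,0],[0,0,-4],0]
    - [[0,0,0],[0,0,-4],0]
    - [[0,0,0],[0,0,-4],0]

```text
clock: 27.5
tcp_pos: [0.4499, -0.1349, 0.1341]
orientation: [0.78, 0.115, 0.596, -0.15]
wrist_force: [-0.1, -0.4, 0.8]
finger_gap: -0.0005
```

Run:
```python
from h import *
where()
t=list(pose(U,[-.0027,0,0])[0][:2])+[U[2]]
im=read_camera("top")[:,:,::-1].copy()
overlay(im,"top",None,t,(250,150,140,130),4,"pics/m2.png",6)
im=read_camera("side")[:,:,::-1].copy()
overlay(im,"side",None,t,(260,170,150,140),4,"pics/m.png",6)
```

```text
t 27.50 grasp in unit mm [-199.2     -0.102  152.096] yaw rel unit -0.00014353165904262832 tilt deg 15.220643778417374 F unit [ 0.047 -0.399  0.827] tq [0.108 0.298 0.053] gap -0.00045297713891284284
```

View pics/m2.png

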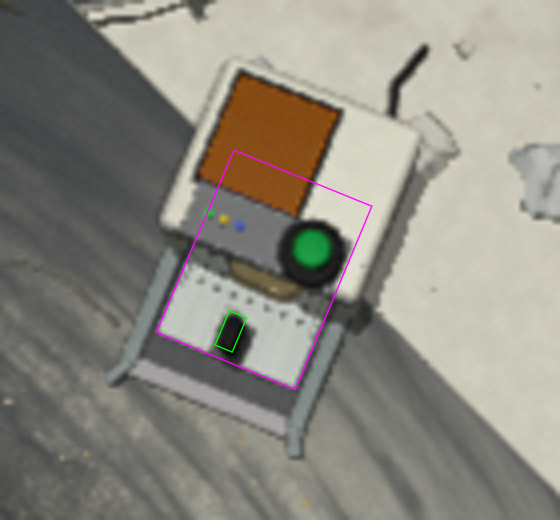

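View pics/m.png

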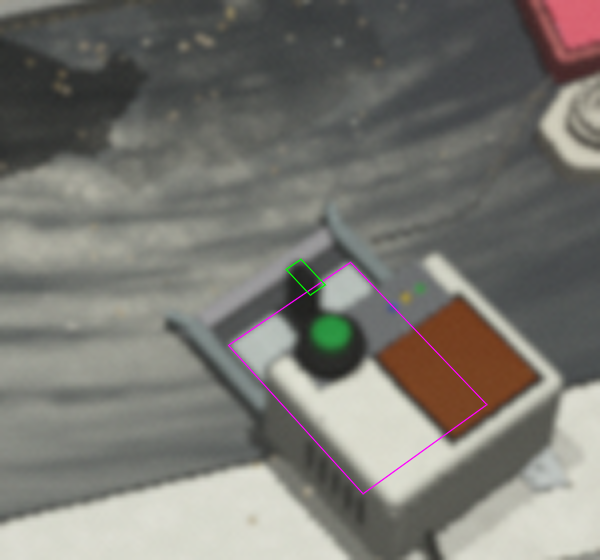

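Run:
```python
from h import *
f=lambda P:np.r_[proj("top",P)[0]-(250+313.5/4-.375,150+249/4-.375),proj("side",P)[0]-(260+331/4-.375,170+333/4-.375)]
s_=least_squares(f,[.5,-.3,.08]);print("btn",s_.x,f(s_.x))
b=np.array([.6252,-.2325,.095])
s,M=st(); N=Rt(U[2],0)
print(np.degrees(R.from_matrix(M.T@N).as_rotvec()), (M.T@(b+[0,0,.03]-s['tcp_pos']))*100,(N.T@(b+[0,0,.03]-s['tcp_pos']))*100)
```

```text
btn [ 0.625 -0.233  0.095] [-0.058 -0.073 -0.088  0.019]
[-0.015 14.573 -0.114] [ 5.676 -2.657 19.834] [ 0.509 -2.656 20.624]
```

>>> step_arm:
  targets:
    - [[0,7.3,0],[0,0,0],0]
    - [[0,7.3,0],[0,0,0],0]
    - [[0,0,0],[0,-0.38,2.95],0]
    - [[0,0,0],[0,-0.38,2.95],0]
    - [[0,0,0],[0,-0.38,2.95],0]
    - [[0,0,0],[0,-0.38,2.95],0]
    - [[0,0,0],[0,-0.38,2.95],0]
    - [[0,0,0],[0,-0.38,2.95],0]
    - [[0,0,0],[0,-0.38,2.95],0]
    - [[0,0,0],[0,0,0],0]

```text
clock: 28.6
tcp_pos: [0.636, -0.2388, 0.135]
orientation: [0.699, 0.133, 0.69, -0.134]
wrist_force: [0.0, -0.2, 0.4]
finger_gap: -0.0003
```

```bash
cat > b.py <<'E'
from h import *
b=np.array([.6252,-.2327,.095])
s,M=st(); N=Rt(U[2],0)
print(s['clock'],np.degrees(R.from_matrix(M.T@N).as_rotvec()), (M.T@(b-s['tcp_pos']))*100,s['tcp_pos'],s['wrist_force'])
E
python3 b.py
```

```text
28.6 [-0.055  0.696 -0.041] [ 3.988  0.161 -1.276] [ 0.636 -0.239  0.135] [ 0.005 -0.247  0.368]
```

>>> step_arm:
  targets:
    - [[0,0.6,0],[0,0.16,-1.25],0]
    - [[0,0,0],[0.5,0,0],0]
    - [[0,0,0],[0.7,0,0],0]
    - [[0,0,0],[0.7,0,0],0]
    - [[0,0,0],[0.7,0,0],0]
    - [[0,0,0],[0.5,0,0],0]
    - [[0,0,0],[0.3,0,0],0]
    - [[0,0,0],[0.1,0,0],0]
    - [[0,0,0],[0,0,0],0]
    - [[0,0,0],[0,0,0],0]

```text
clock: 29.6
tcp_pos: [0.6219, -0.2305, 0.1001]
orientation: [0.694, 0.134, 0.695, -0.133]
wrist_force: [-0.4, 0.2, -0.8]
finger_gap: -0.0001
```

```bash
python3 b.py
```

```text
29.6 [-0.014 -0.071 -0.063] [ 0.508 -0.085  0.394] [ 0.622 -0.23   0.1  ] [-0.366  0.163 -0.826]
```

>>> step_arm:
  targets:
    - [[0,0,0],[0,-0.08,0.37],0]
    - [[0,0,0],[0.2,0,0],0]
    - [[0,0,0],[0.1,0,0],0]
    - [[0,0,0],[0.1,0,0],0]
    - [[0,0,0],[0.1,0,0],0]
    - [[0,0,0],[0.1,0,0],0]
    - [[0,0,0],[0.1,0,0],0]
    - [[0,0,0],[0,0,0],0]
    - [[0,0,0],[0,0,0],0]
    - [[0,0,0],[0,0,0],0]

```text
clock: 30.6
tcp_pos: [0.6248, -0.2324, 0.093]
orientation: [0.694, 0.134, 0.695, -0.133]
wrist_force: [-0.4, 0.8, 3.1]
finger_gap: -0.0001
```

```bash
python3 b.py
python3 - <<'E'
from h import *
im=read_camera("top")[:,:,::-1].copy()
overlay(im,"top",None,None,(250,150,140,130),4,"pics/n2.png")
im=read_camera("side")[:,:,::-1].copy()
overlay(im,"side",None,None,(260,170,150,140),4,"pics/n.png")
E
```

```text
30.6 [-0.014 -0.094 -0.063] [-0.201 -0.007  0.051] [ 0.625 -0.232  0.093] [-0.391  0.795  3.08 ]
```

View pics/n.png

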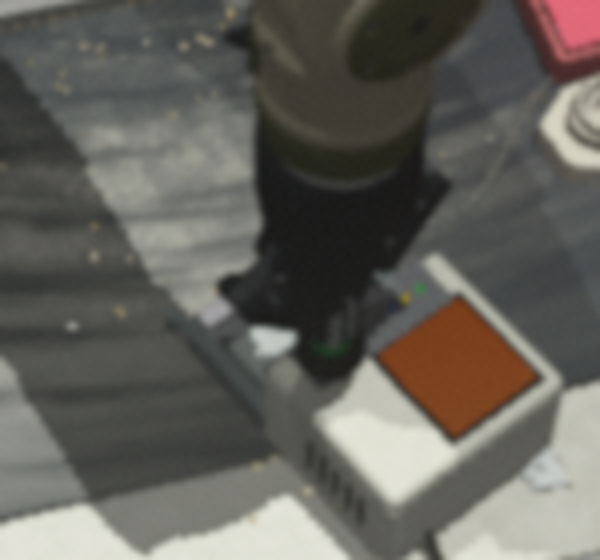

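>>> step_arm:
  targets:
    - [[0,0,0],[0.05,0,0],0]
    - [[0,0,0],[0.05,0,0],0]
    - [[0,0,0],[0.05,0,0],0]
    - [[0,0,0],[0.05,0,0],0]
    - [[0,0,0],[0.05,0,0],0]
    - [[0,0,0],[0,0,0],0]
    - [[0,0,0],[0,0,0],0]
    - [[0,0,0],[0,0,0],0]
    - [[0,0,0],[0,0,0],0]
    - [[0,0,0],[0,0,0],0]

```text
clock: 31.7
tcp_pos: [0.6248, -0.2324, 0.0906]
orientation: [0.694, 0.134, 0.695, -0.133]
wrist_force: [-2.7, 0.8, 5.1]
finger_gap: 0.0003
```

```bash
python3 b.py
```

```text
31.7 [-0.014 -0.089 -0.061] [-0.444 -0.008  0.048] [ 0.625 -0.232  0.091] [-2.707  0.828  5.074]
```

>>> step_arm:
  targets:
    - [[0,0,0],[0.05,0,0],0]
    - [[0,0,0],[0.05,0,0],0]
    - [[0,0,0],[0.04,0,0],0]
    - [[0,0,0],[0,0,0],0]
    - [[0,0,0],[0,0,0],0]
    - [[0,0,0],[0,0,0],0]
    - [[0,0,0],[0,0,0],0]
    - [[0,0,0],[0,0,0],0]
    - [[0,0,0],[0,0,0],0]
    - [[0,0,0],[0,0,0],0]

```text
clock: 32.7
tcp_pos: [0.6248, -0.2325, 0.0904]
orientation: [0.694, 0.134, 0.695, -0.133]
wrist_force: [-4.2, 1.7, 10.4]
finger_gap: -0.0002
```

```bash
python3 b.py
```

```text
32.7 [-0.011 -0.04  -0.051] [-0.457 -0.005  0.043] [ 0.625 -0.232  0.09 ] [-4.196  1.707 10.406]
```

>>> step_arm:
  targets:
    - [[0,0,0],[-0.3,0,0],0]
    - [[0,0,0],[-0.7,0,0],0]
    - [[0,0,0],[-2,0,0],0]
    - [[0,0,0],[-3,0,-1],0]
    - [[0,0,0],[-3,0,-3],0]
    - [[0,0,0],[-2,0,-4],0]
    - [[0,0,0],[0,0,-4],0]
    - [[0,0,0],[0,0,-4],0]
    - [[0,0,0],[0,0,-2],0]
    - [[0,0,0],[0,0,0],0]

```text
clock: 33.7
tcp_pos: [0.4556, -0.1646, 0.1995]
orientation: [0.694, 0.134, 0.695, -0.133]
wrist_force: [0.6, 0.2, -0.1]
finger_gap: 0.0002
```

```bash
python3 b.py
python3 - <<'E'
from h import *
t=list(pose(U,[-.0027,0,0])[0][:2])+[U[2]]
im=read_camera("top")[:,:,::-1].copy()
overlay(im,"top",None,t,(250,150,140,130),4,"pics/p2.png",6)
im=read_camera("side")[:,:,::-1].copy()
overlay(im,"side",None,t,(260,170,150,140),4,"pics/p.png",6)
E
```

```text
33.7 [-0.017 -0.147 -0.082] [10.405 -0.045 18.304] [ 0.456 -0.165  0.2  ] [ 0.608  0.218 -0.102]
```

View pics/p.png

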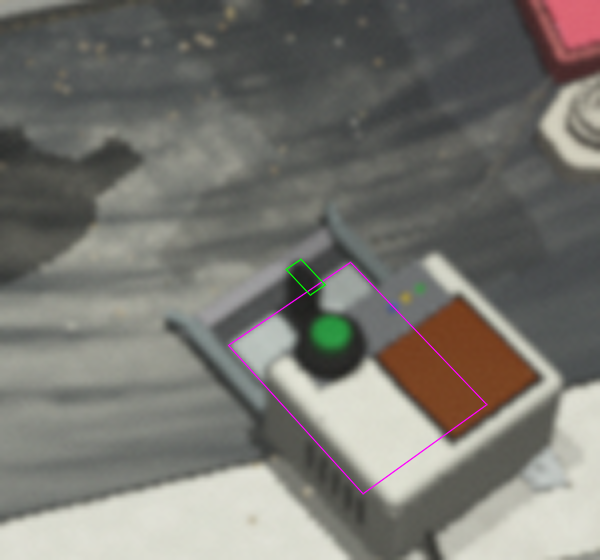

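View pics/p2.png

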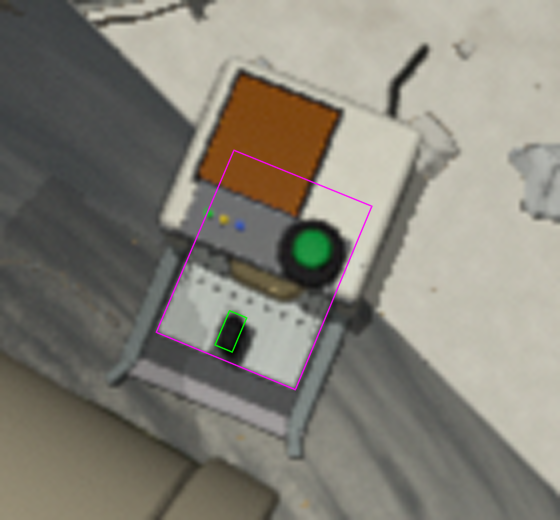

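```bash
python3 -c "
from workcell import *
print(hand_in())"
```

```text
the job is handed in; nothing more can be done
None
```

The tray is in the curing unit, against its depth stop, the start button has been pressed, and the job is handed in at about 34 s of the 58 s allowed. `hand_in` gave no verdict.

**What I did**
- I took the tray by its grip with the tool tilted back 15°, squared it to the unit and set its nose on the sill. The contact showed as about 1 N at first and then about 11 N on the sill.
- I slid it in under the hood, lowered the tail behind the sill, and pushed until it met the stop at about 9 N. It did not move any further, with the nose at about unit x = +53 mm.
- I let go and pressed the green button with the fingers closed. It bottomed out after about 5 mm of travel, peaking at 10 N, and I backed the arm off.

**Last checks**
- In both cameras the tray matches the expected home pose within about 1 mm, flat behind the sill and square to the unit.
- The visible rear of the cast looks undisturbed, the button is back up, and the arm is clear with no wrist force.

**Not confirmed or gone wrong**
- **Interlock pin:** it cannot be seen in the pictures, so I judged the tray home by the stop contact and the tray's position.
- **Cast under the hood:** only its rear edge shows, so I could not see that the rest is upright.
- **Other cast and jar:** I did not measure them again at the end. The arm stayed well clear of them throughout.
- **First grasp:** the last joint was at its range limit, so the arm could not correct sideways. I caught this before gripping and used the same grasp turned half round.

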